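# Put a vial away in a box whose lid is held by a locking folding stay

## Robot

A 6-joint arm with a two-finger parallel gripper is mounted at the origin on a cart in front of the work surface, level with it; the furniture and walls round the work are solid. World frame = base frame: x ahead of the robot, y to its left, z up, the work surface at z = 0. Lengths are in mm, angles in rad, forces in N, time in s.
With the tool pointing down it reaches from about 400 to 925 mm from the base axis. Payload 12.5 kg.
Tool frame: the origin (TCP) lies on the centre line of the jaws, within the pads' length; the fingertips stand 19 mm ahead of it and the grasp point (between the pads) is the TCP; z points along the fingers, y is the line along which they close (so a half turn about z gives the same grasp; the last joint's range is limited). The gripper opens to 95 mm and grips with 3 to 60 N. Pads are 20 mm wide; open, the fingers measure 119 mm over their backs; the gripper's body (75 mm by 180 mm) begins 59 mm behind the grasp point.
Start: joints at [1.084, 0.491, 1.559, -0, 1.092, -0.106], TCP at [232.275, 580.256, 198.761] pointing down, gripper open.
Joint ranges: [-3.1, 3.1], [-0.84, 2.19], [0.05, 2.79], [-1.13, 4.28], [0.06, 2.93], [-2.69, 2.69]. Speed limits (rad/s): [2.22, 2.22, 2.79, 3.14, 3.14, 3.14].

## Interface

Orientations are given as [roll, pitch, yaw] about the fixed x, y, z axes, in that order (R = Rz(yaw) Ry(pitch) Rx(roll)).
In Python, from cell import state, read_camera, job_done gives the robot as it stands.
- The arm moves only by the tool arm_command, never from a script. Its argument "deltas" is a list of rows, each an object of numbers: "dx", "dy", "dz": the shift along the world's x, y, z in m; "yaw": the turn about the world's z in degrees. In form: [{"dx": .., "dy": .., "dz": .., "yaw": ..}, ...]. A call has 1 to 20 rows; each row shifts and turns the commanded pose from where the row before left it; what a row does not reach is not made up. A row lasts 1/10 s, in which the tool goes at most 50 mm and 8.59 degrees, less where a joint would pass 70% of its speed; a pose out of reach is approached as far as the arm can. A call with a gripper value outside its range is refused whole. "gripper" is the finger opening in m, from 0 to 0.0951, set as the call begins (left out, the last holds). The fingers move at their own pace and stop on an object; the grip force is fixed at half the most. Time passes only in rows, so rows that do not move let the fingers close. It gives the time, the measured TCP pose, the force, the opening and the grip force at its end, in the units of the state.
- state(): the state, without advancing time (a new reading comes with each control period).
- read_camera(name): name is "side" or "top" or "wrist"; returns a dict with "color" (400x640x3 uint8, red, green, blue), "range_z" (400x640 float32, mm along the optical axis (not along the pixel's ray), 0 where there is no reading), "fx", "fy", "cx", "cy" (pixels), "extrinsics" (4x4, takes a point from camera to world coordinates). Camera axes: x right, y up, looking along -z (the intrinsics and any distortion apply to the point x, -y, -z); pixel columns grow to the right and rows downward; lengths in mm; the calibration is good to about 2 mm. A picture is of the moment at which its call begins.
- job_done(): hands the job in; it is judged then, once.
The state is a dict: "t": time; "joints": joint angles; "qvel": joint speeds; "tau": joint torques, N m; "eef_pos": TCP position; "tcp_rot": TCP orientation; "ft_force": force on the tool from outside, world axes, zero at the start; "moment": the same for the moment, N m; "opening": opening from 0.0 (shut) to 1.0 (fully open); "grip_force": force on a finger pad.
Only numpy, scipy, OpenCV 4.12 (cv2) and the standard library are available. Lean on these libraries where they do the work, as an engineer would, in place of code of your own. Each camera call takes 0.05 s, during which the arm holds its last target. There are 200 camera calls.

## Task

Put the vial that stands on the bench away in the white vial box: raise the box's lid by its handle until the folding stay on its side has locked and carries the lid by itself, and stand the vial right down in the one empty well. Then take the stay by the knob at its knee, lift it slightly so that it comes off its lock, fold the knee and bring the lid gently down until the box is fully shut. Do not strain the stay so that its foot bracket slips, do not force the knee while it is locked, do not drop the lid, and leave the other things where they are.

Things in the scene. Friction and masses are not known exactly. Their poses are not given: they have to be found in the camera images.
- vial_box: white vial box fixed to the bench, 210 mm (x) x 200 mm (y), open top 85 mm up, 4 mm walls. Origin on the bench under its centre; z up, x from the handle side to the hinge side, y to the side with the stay. Inside, a grey insert with two rows of three round wells (37 mm wide, 60 mm apart, rims 34.5 mm up); only the middle one of the front row is empty. Carries insert, lid and stay.
- lid (a joint): angle of the lid about its hinge, rad: 0 shut, grows as it opens. Unsupported, the lid (0.45 kg) falls shut. The locked stay carries it at 1.28 to 1.41, depending on how high its foot is set. Going up, the knee snaps straight about 0.10 above that angle and the lid meets the end of the stay's slot about 0.15 above it; let back down after the snap, it settles into the lock.
- lid_hinge (a point): the hinge axis at the middle of the far rim: 105 mm behind the box's origin, 85 mm above the bench; the axis runs along the box's y. Axes as the box's.
- lid_handle (a point): centre of the lid's handle: a black barrel, 18 mm in diameter, 30 mm long, along the box's y, on a 10 mm stem; its centre is 34 mm in front of the lid's front edge. Lid shut, it lies 244 mm in front of the hinge axis and 7 mm above it. It turns with the lid; pinched by its two flat ends it can turn between the fingers.
- empty_well (a point): centre of the rim of the empty well (34.5 mm above the bench, 46 mm in front of the box's origin); its floor is 30.5 mm lower. Axes as the box's.
- bench_vial: glass vial with a white screw cap, 28 mm in diameter, 60 mm tall, standing on the bench to the left of the clamp fixture; the only vial outside the box. Origin at the centre of its underside, z up. About 35 g.
- stored_vial_1: vial (28 mm by 60 mm) in the front row of the box, in the well 60 mm to the -y side of the empty one. Origin at the centre of its underside.
- stored_vial_2: vial (28 mm by 60 mm) in the front row of the box, in the well 60 mm to the +y side of the empty one. Origin at the centre of its underside.
- knee_knob (a point): centre of the knob at the stay's knee: black ribbed cylinder, 18 mm in diameter, 44 mm long, along the box's y, its centre 70 mm out from the box's wall; spins freely on the knee pin (its own orientation means nothing). Stay locked, it is about 117 mm above the bench and 105.3 mm from the foot pivot; the pin can be drawn up a slot in the lower link to 115.8 mm.
- foot_pivot (a point): the stay's lower pivot axis, at the y of the knob's centre; 20 mm in front of the box's origin, 15 to 25 mm above the bench. It is on an aluminium bracket clamped in an upright slot on the wall; the bracket slips at about 30 N, which some 13 N at the lid's handle produces when the lid is pulled against the slot's end or pressed down on the locked stay.
- upper_pivot (a point): the stay's upper pivot axis on the lid's edge, at the y of the knob's centre; 125 mm from the lid's hinge axis, 105.3 mm from the knee pin. Stay straight and locked: 210 mm from the foot pivot.
- stay_lower: lower link, steel strip 14 mm wide; origin at the foot pivot, z along the link to the knee, x to the side to which the knee folds (rearward and down). Locked, the upper link's tail sits between its two cheeks and the knee cannot fold; it can once the pin is drawn 8 mm or more up its 10.5 mm slot: about 4 N. The lid lifts and the stay leans back with it, so the knob goes 14 mm rearward, 5 mm up.
- stay_upper: upper link, 14 mm steel strip; origin at the upper pivot, z along it to the knee. A light spring in the foot straightens the knee 1 to 2 mm past dead centre, to the robot's side. Drawn out, the knob folds rearward and down with 1 or 2 N and then carries the lid (up to about 13 N): guided in an arc about the foot pivot it brings the lid down; with the lid shut it is 50 to 68 mm above the bench.
- bystander_bottle: small amber bottle with a blue cap, 57 mm wide, 119 mm tall, standing left of the middle of the bench; not part of the job. Origin at the centre of its underside.
- bystander_driver: screwdriver with an orange handle, 218 mm long, lying in front of the box near the bench's edge; not part of the job. Origin at the centre of its underside.
- stop_block: small two-part block, 30 x 38 x 56 mm, standing between the clamp fixture and the yellow case; not part of the job. Origin at the centre of its underside.

How it is judged:
By the outcome, as a careful person would: the job done as asked, in the order asked, and still so for the second after the job is handed in, with the robot touching nothing.
It also fails if it takes over 72 s, if anything falls off the work surface, if the arm or the gripper's body presses on something with over 40 N, if the wrist force passes 120 N, or if a joint passes its speed limit or range.

## Working session

There is one attempt and no reset: what is moved stays moved. The work goes in short steps, Python scripts to look and compute and a tool call to move; the robot and the scene stay as the last step left them, time stands still between calls to the robot, and variables do not carry over. Pictures are saved under pics/ and viewed, at most 10 in all, crops included, and the job is handed in when it is done.

Besides the shell and the picture viewer there is one more tool, called as a command line: name --argument value ..., lists and objects as JSON in quotes. arm_command: Moves the arm, as the interface text tells. Its arguments: {"type":"object","properties":{"deltas":{"type":"array"},"gripper":{"type":"number"}},"required":["deltas"]}

```bash
ls; mkdir -p pics
cat > h.py <<'E'
import numpy as np, cv2, pickle
from cell import state, read_camera
def grab(n,tag):
    c=read_camera(n); pickle.dump(c,open(f'pics/{tag}.pkl','wb'))
    cv2.imwrite(f'pics/{tag}.png',cv2.cvtColor(c['color'],cv2.COLOR_RGB2BGR)); return c
def load(tag): return pickle.load(open(f'pics/{tag}.pkl','rb'))
def ray(c,u,v):
    E=np.array(c['extrinsics']); d=np.array([(u-c['cx'])/c['fx'],-(v-c['cy'])/c['fy'],-1.])
    return E[:3,3],E[:3,:3]@d
def onz(c,u,v,z):
    o,d=ray(c,u,v); return o+d*(z-o[2])/d[2]
def pt(c,u,v):
    o,d=ray(c,u,v); return o+d*c['range_z'][int(v),int(u)]
def cloud(c):
    v,u=np.mgrid[0:400,0:640]; E=np.array(c['extrinsics']); r=c['range_z']
    d=np.stack([(u-c['cx'])/c['fx'],-(v-c['cy'])/c['fy'],-np.ones_like(r)],-1)
    P=(d*r[...,None])@E[:3,:3].T+E[:3,3]; P[r==0]=np.nan; return P
E
python3 - <<'E'
from h import *
for n in ['side','top','wrist']:
    c=grab(n,n+'0'); print(n,c['fx'],c['cx'],c['cy'],[k for k in c],np.round(c['extrinsics'],3).tolist())
a=[cv2.imread(f'pics/{n}0.png') for n in ['top','side']]
cv2.imwrite('pics/top_side0.png',np.hstack(a)[:, :])
s=state(); print(s)
E
```

```text
pics
side 478.1606155877073 325.1515314744376 198.22461906786307 ['color', 'range_z', 'fx', 'fy', 'cx', 'cy', 'extrinsics'] [[0.831, 0.346, -0.436, 44.241], [-0.557, 0.533, -0.637, -677.484], [0.012, 0.772, 0.635, 762.611], [0.0, 0.0, 0.0, 1.0]]
top 364.38586120492965 317.4164860098576 202.31092770526413 ['color', 'range_z', 'fx', 'fy', 'cx', 'cy', 'extrinsics'] [[0.028, 0.994, -0.105, 402.764], [-1.0, 0.029, 0.002, -11.053], [0.005, 0.105, 0.995, 1086.749], [0.0, 0.0, 0.0, 1.0]]
wrist 312.7827888518559 323.0213589011094 194.52788108449798 ['color', 'range_z', 'fx', 'fy', 'cx', 'cy', 'extrinsics'] [[0.372, -0.891, -0.26, 158.701], [0.928, 0.357, 0.105, 609.067], [-0.001, -0.28, 0.96, 384.11], [0.0, 0.0, 0.0, 1.0]]
{'t': 0.15, 'joints': array([ 1.08440895e+00,  4.91410124e-01,  1.55930158e+00, -5.17460448e-05,
        1.09171920e+00, -1.05581897e-01]), 'qvel': array([ 0.00146415, -0.00028157, -0.00364229,  0.00107489,  0.00028475,
        0.00013902]), 'tau': array([ 2.16794630e-03, -6.12909365e+01, -2.58281332e+01,  6.92878291e-02,
        4.73405316e-02, -4.70303928e-05]), 'eef_pos': array([232.18276446, 580.06465038, 198.30552753]), 'tcp_rot': array([-3.14075424e+00, -4.26944631e-05,  2.76081103e+00]), 'ft_force': array([1.02092299, 0.05168986, 0.20071369]), 'moment': array([ 0.0174656 ,  0.03358293, -0.02604656]), 'grip_force': 0.0, 'opening': 1.0006206203604884}
```

View pics/top0.png

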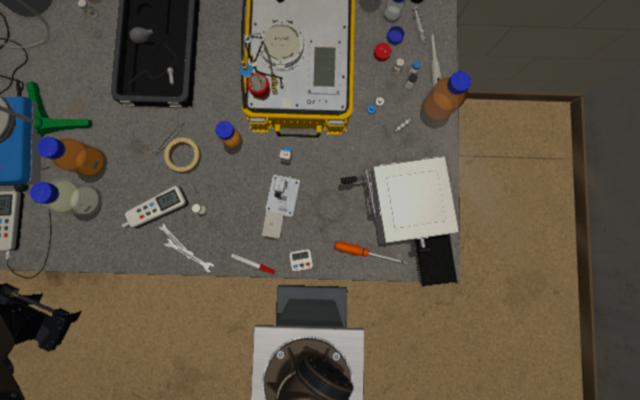

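View pics/side0.png

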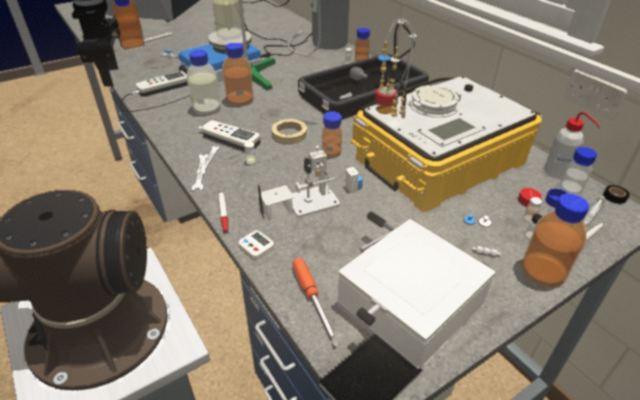

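The top view shows the box lid around (415,200), the handle at (421,243), the knee knob at (349,181) and the vial cap at about (198,209). The clamp fixture is at (280,200). The side view agrees: handle (370,313), knob (378,219), vial (250,158).

Run:
```python
from h import *
c=load('top0'); P=cloud(c); s=load('side0'); S=cloud(s)
hsv=cv2.cvtColor(c['color'],cv2.COLOR_RGB2HSV)
for nm,PP,img in [('top',P,hsv),('side',S,cv2.cvtColor(s['color'],cv2.COLOR_RGB2HSV))]:
    m=(PP[...,2]>75)&(PP[...,2]<115)&(img[...,1]<50)&(img[...,2]>150)&(PP[...,1]<-50)&(PP[...,0]<700)
    m=m.astype(np.uint8); n,l,st,ce=cv2.connectedComponentsWithStats(m); i=1+np.argmax(st[1:,4])
    Q=PP[l==i]; print(nm,'lid z',np.nanmedian(Q[:,2]),st[i])
    r=cv2.minAreaRect(Q[:,:2].astype(np.float32)); print(r, cv2.boxPoints(r).round(1).tolist())
    # edges fit with image-based ray
    cn=max(cv2.findContours((l==i).astype(np.uint8),0,2)[0],key=cv2.contourArea)
    zz=np.nanmedian(Q[:,2])
    W=np.array([onz(load(nm+'0'),p[0][0],p[0][1],zz)[:2] for p in cn],np.float32)
    print('rays',cv2.minAreaRect(W))
# vial
reg=c['color'][195:222,185:212].astype(int)
print('vial top z', np.round(P[200:218:2,188:212:2,2]))
for nm,C,PP,(u,v),w in [('knob',c,P,(349,181),14),('handle',c,P,(421,243),14),('knobS',s,S,(378,219),16),('handleS',s,S,(370,313),16)]:
    a=C['color'][v-w:v+w,u-w:u+w].max(-1); q=PP[v-w:v+w,u-w:u+w]
    m=(a<60); vv,uu=np.nonzero(m); print(nm,m.sum(),'px',uu.mean()+u-w,vv.mean()+v-w,'ext',uu.min()+u-w,uu.max()+u-w,vv.min()+v-w,vv.max()+v-w,np.nanmedian(q[m],0),np.nanpercentile(q[m],[10,90],axis=0).round().tolist())
z=lambda im,u,v,w:cv2.resize(cv2.cvtColor(im['color'],cv2.COLOR_RGB2BGR)[v-w:v+w,u-w:u+w],(390,390),interpolation=cv2.INTER_CUBIC)
cv2.imwrite('pics/crops.png',np.hstack([z(c,400,200,60),z(c,199,209,20)]))
```

```text
top lid z 102.07896676729354 [ 374  157   84   85 5507]
((525.7435913085938, -278.61004638671875), (212.32542419433594, 201.385986328125), 10.015610694885254) [[403.70001220703125, -197.89999389648438], [438.70001220703125, -396.20001220703125], [647.7999877929688, -359.29998779296875], [612.7999877929688, -161.0]]
rays ((524.8056640625, -278.1606140136719), (210.33395385742188, 200.755126953125), 9.735763549804688)
side lid z 100.76196318089308 [ 339  220  156  123 9879]
((510.34625244140625, -274.1040954589844), (239.89508056640625, 218.71124267578125), 10.116397857666016) [[373.1000061035156, -187.5], [411.5, -402.79998779296875], [647.5999755859375, -360.70001220703125], [609.2000122070312, -145.39999389648438]]
rays ((508.63726806640625, -281.0084228515625), (239.36875915527344, 216.52435302734375), 9.289307594299316)
vial top z [[ 3.  0. -0. -1. -1.  0.  0.  5.  2. -3.  3.  1.]
 [-1.  0. -1.  2. -0. -1.  0. -0. -2. -2.  4.  3.]
 [ 2.  1.  3. -1. 64. 45. 39.  1. -1. -3.  4.  2.]
 [-1.  1. -2. 61. 58. 60. 55. 41. 19.  1.  1.  3.]
 [-1.  2. 58. 63. 65. 63. 60. 46. 27.  8. -4.  1.]
 [ 1.  1.  1. 58. 61. 61. 55. 43. 30. 11.  2.  1.]
 [ 5.  1.  3. -5. 63. 54. 44. 36. 18. -0.  4. -2.]
 [-2. -1. -1.  1. nan  2.  4. 10.  4. -2.  0. -1.]
 [ 2.  1. -2.  1.  2. -1.  3. -0. -0. -0. -0.  3.]]
knob 185 px 347.9675675675676 182.38918918918918 ext 339 362 176 189 [572.83604079 -98.3827714   69.58705723] [[566.0, -117.0, -1.0], [581.0, -81.0, 76.0]]
handle 415 px 422.4144578313253 247.64819277108433 ext 407 434 237 256 [ 391.07704005 -312.02294993   13.21458791] [[370.0, -353.0, 1.0], [413.0, -293.0, 99.0]]<stdin>:19: RuntimeWarning: Mean of empty slice.
  ret = ret.dtype.type(ret / rcount)
Traceback (most recent call last):
ValueError: zero-size array to reduction operation minimum which has no identity
```

Run:
```python
from h import *
c=load('top0'); P=cloud(c); s=load('side0'); S=cloud(s)
# vial cap in both views
for C,u,v,w in [(c,198,209,10),(s,250,158,10)]:
    a=C['color'][v-w:v+w,u-w:u+w].astype(int); m=(a.min(-1)>150); vv,uu=np.nonzero(m)
    U,V=uu.mean()+u-w,vv.mean()+v-w; print('cap px',m.sum(),U,V,onz(C,U,V,60).round(1))
B=P[200:220,185:212].reshape(-1,3); B=B[B[:,2]>54]; print('vial top depth',len(B),np.nanmedian(B,0), B.min(0),B.max(0))
B=S[140:175,235:265].reshape(-1,3); B=B[(B[:,2]>54)]; print('vial side depth',len(B),np.nanmedian(B,0))
R=np.array([[.985,.174],[-.174,.985]]); o=np.array([525.2,-278.4])
# box-frame points: handle & stay
for nm,PP in [('top',P),('side',S)]:
    Q=PP.copy(); xy=(PP[...,:2]-o)@R.T; Q[...,:2]=xy
    m=(xy[...,0]<-112)&(xy[...,0]>-160)&(abs(xy[...,1])<40)&(Q[...,2]>70)&(Q[...,2]<120)
    print(nm,'handle boxfr',m.sum(),np.nanmedian(Q[m],0),np.nanpercentile(Q[m],[5,95],axis=0).round(1).tolist())
    m=(xy[...,0]<120)&(xy[...,0]>-60)&(xy[...,1]>108)&(xy[...,1]<200)&(Q[...,2]>8)&(Q[...,2]<120)
    q=Q[m]; 
    for lo in range(105,200,10):
        t=q[(q[:,1]>=lo)&(q[:,1]<lo+10)]
        if len(t): print(nm,lo,len(t),np.percentile(t,[5,50,95],axis=0).round().tolist())
z=lambda im,u,v,w:cv2.resize(cv2.cvtColor(im['color'],cv2.COLOR_RGB2BGR)[v-w:v+w,u-w:u+w],(395,395),interpolation=cv2.INTER_CUBIC)
cv2.imwrite('pics/crops.png',np.hstack([z(c,385,200,60),z(c,199,209,20)]))
```

```text
cap px 40 195.65 207.75 [485.5 330.   60. ]
cap px 40 250.5 159.7 [453.3 260.7  60. ]
vial top depth 64 [484.70001629 328.2457831   60.54169363] [473.26742409 316.5461227   54.65832042] [496.35110623 341.02415294  65.33231638]
vial side depth 49 [481.24019329 325.08494823  59.83771868]
top handle boxfr 108 [-137.13384328    0.26195381   98.16395554] [[-147.9, -13.3, 92.9], [-116.7, 13.5, 102.5]]
top 105 71 [[-24.0, 109.0, 23.0], [37.0, 113.0, 78.0], [92.0, 115.0, 91.0]]
top 115 62 [[-23.0, 115.0, 46.0], [48.0, 116.0, 75.0], [91.0, 123.0, 92.0]]
top 125 11 [[78.0, 126.0, 67.0], [81.0, 132.0, 70.0], [85.0, 135.0, 73.0]]
top 135 10 [[78.0, 138.0, 67.0], [82.0, 140.0, 70.0], [86.0, 143.0, 74.0]]
top 145 20 [[75.0, 147.0, 71.0], [82.0, 151.0, 74.0], [90.0, 154.0, 79.0]]
top 155 24 [[74.0, 156.0, 70.0], [80.0, 159.0, 74.0], [90.0, 164.0, 78.0]]
top 165 23 [[73.0, 166.0, 68.0], [80.0, 170.0, 73.0], [90.0, 173.0, 78.0]]
top 175 26 [[74.0, 175.0, 67.0], [80.0, 179.0, 74.0], [90.0, 185.0, 79.0]]
top 185 12 [[75.0, 186.0, 71.0], [81.0, 188.0, 75.0], [89.0, 190.0, 77.0]]
side handle boxfr 265 [-141.70330385   -3.92857374   96.24997578] [[-149.3, -16.6, 88.9], [-116.1, 10.5, 100.7]]
side 105 103 [[-26.0, 110.0, 78.0], [6.0, 112.0, 83.0], [51.0, 115.0, 91.0]]
side 115 25 [[-26.0, 115.0, 67.0], [77.0, 118.0, 73.0], [82.0, 125.0, 89.0]]
side 125 16 [[76.0, 126.0, 64.0], [80.0, 130.0, 69.0], [84.0, 134.0, 72.0]]
side 135 19 [[76.0, 136.0, 65.0], [79.0, 139.0, 69.0], [83.0, 144.0, 72.0]]
side 145 46 [[73.0, 145.0, 61.0], [78.0, 149.0, 71.0], [88.0, 155.0, 75.0]]
side 155 35 [[73.0, 156.0, 62.0], [76.0, 160.0, 71.0], [86.0, 165.0, 76.0]]
side 165 35 [[72.0, 166.0, 64.0], [77.0, 170.0, 72.0], [86.0, 174.0, 76.0]]
side 175 37 [[72.0, 175.0, 63.0], [76.0, 180.0, 73.0], [87.0, 184.0, 75.0]]
side 185 13 [[72.0, 185.0, 65.0], [76.0, 187.0, 72.0], [82.0, 190.0, 75.0]]
```

View pics/crops.png

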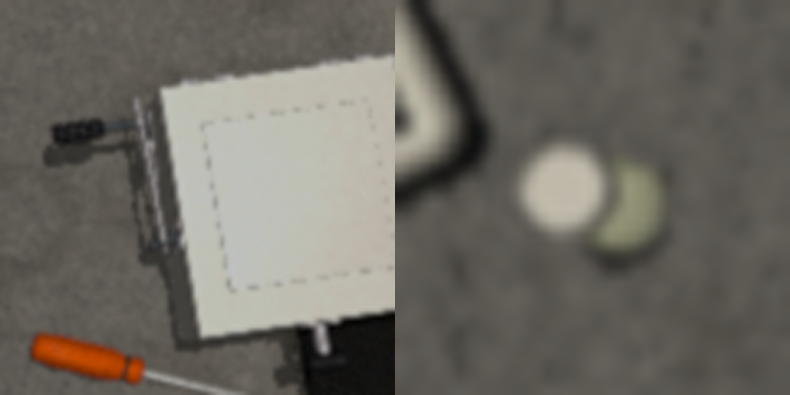

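The crops show the stay links hugging the lid's left edge, with the knob standing out on a thin stem. The white vial cap lies near a dark instrument corner. Box origin is about (525,-278), yaw 10°, and the handle comes to about (388,-302,92), which fits the given sizes. Moving over.

arm_command --deltas '[{"dx": 0.025,"dy": -0.0375},{"dx": 0.025,"dy": -0.0375},{"dx": 0.025,"dy": -0.0375},{"dx": 0.025,"dy": -0.0375},{"dx": 0.025,"dy": -0.0375},{"dx": 0.025,"dy": -0.0375},{"dx": 0.025,"dy": -0.0375},{"dx": 0.025,"dy": -0.0375},{"dx": 0.006,"dy": -0.043,"yaw": 4},{"dx": 0.006,"dy": -0.043,"yaw": 4},{"dx": 0.006,"dy": -0.043,"yaw": 4},{"dx": 0.006,"dy": -0.043,"yaw": 4},{"dx": 0.006,"dy": -0.043,"yaw": 4},{"dx": 0.006,"dy": -0.043,"yaw": 4},{"dx": 0.004,"dy": -0.042,"yaw": 4},{"dx": -0.012,"dy": -0.04,"yaw": 3.8},{"dx": -0.012,"dy": -0.04},{"dx": -0.012,"dy": -0.04},{"dx": -0.012,"dy": -0.04},{"dx": -0.012,"dy": -0.04}]'

```text
$.deltas[0]: bad value
```

arm_command --deltas '[{"dx": -0.012,"dy": -0.04},{"dx": -0.012,"dy": -0.04},{"dx": 0,"dy": 0,"dz": -0.02},{"dx": 0}]'

```text
$.deltas[0]: bad value
```

Run:
```python
from h import *
c=grab('wrist','w1'); s=state(); print(s['t'],s['eef_pos'],np.degrees(s['tcp_rot']),s['joints'][5],s['ft_force'])
P=cloud(c); m=(P[...,2]>85)&(P[...,2]<115)&(c['color'].max(-1)<70)
R=np.array([[.985,.174],[-.174,.985]]); o=np.array([525.2,-278.4])
xy=(P[...,:2]-o)@R.T; m=m&(xy[...,0]<-115)&(xy[...,0]>-165)&(abs(xy[...,1])<40)
v,u=np.nonzero(m); print(m.sum(),u.min(),u.max(),v.min(),v.max()); q=np.c_[xy[m],P[...,2][m]]
print(np.percentile(q,[3,50,97],axis=0).round(1).tolist())
```

```text
0.2 [232.19382422 580.11053415 198.37397622] [-1.79960943e+02 -5.96733988e-03  1.58182817e+02] -0.10563937842658574 [ 0.7303837  -0.38784302  0.0055023 ]Traceback (most recent call last):
  File "<stdin>", line 6, in <module>
    return umr_minimum(a, axis, None, out, keepdims, initial, where)
ValueError: zero-size array to reduction operation minimum which has no identity
```

View pics/w1.png

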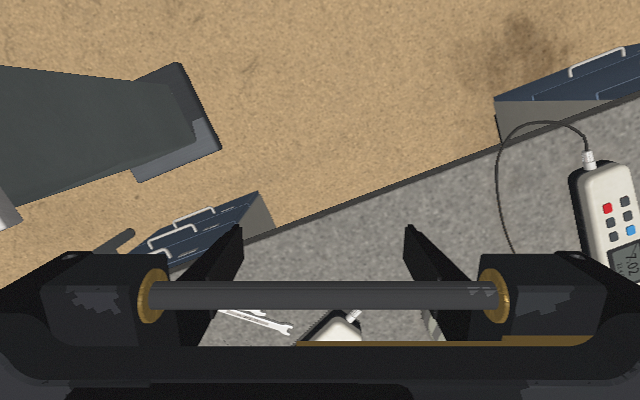

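This frame was taken before any move. It shows the start pose with the fingertips at (240,230) and (408,230). The rows evidently need all four keys.

arm_command --deltas '[{"dx": 0.025,"dy": -0.0375,"dz": 0,"yaw": 0},{"dx": 0.025,"dy": -0.0375,"dz": 0,"yaw": 0},{"dx": 0.025,"dy": -0.0375,"dz": 0,"yaw": 0},{"dx": 0.025,"dy": -0.0375,"dz": 0,"yaw": 0},{"dx": 0.025,"dy": -0.0375,"dz": 0,"yaw": 0},{"dx": 0.025,"dy": -0.0375,"dz": 0,"yaw": 0},{"dx": 0.025,"dy": -0.0375,"dz": 0,"yaw": 0},{"dx": 0.025,"dy": -0.0375,"dz": 0,"yaw": 0},{"dx": 0.006,"dy": -0.043,"dz": 0,"yaw": 4},{"dx": 0.006,"dy": -0.043,"dz": 0,"yaw": 4},{"dx": 0.006,"dy": -0.043,"dz": 0,"yaw": 4},{"dx": 0.006,"dy": -0.043,"dz": 0,"yaw": 4},{"dx": 0.006,"dy": -0.043,"dz": 0,"yaw": 4},{"dx": 0.006,"dy": -0.043,"dz": 0,"yaw": 4},{"dx": 0.004,"dy": -0.042,"dz": 0,"yaw": 4},{"dx": -0.012,"dy": -0.04,"dz": 0,"yaw": 3.8},{"dx": -0.012,"dy": -0.04,"dz": 0,"yaw": 0},{"dx": -0.012,"dy": -0.04,"dz": 0,"yaw": 0},{"dx": -0.012,"dy": -0.04,"dz": 0,"yaw": 0},{"dx": -0.012,"dy": -0.04,"dz": 0,"yaw": 0}]'

```text
t: 2.2
eef_pos: [411.5, -221.3, 198.8]
tcp_rot: [3.142, 0.0, -2.967]
ft_force: [0.8, -0.2, -1.0]
opening: 1.0
grip_force: 0.0
```

arm_command --deltas '[{"dx": -0.012,"dy": -0.04,"dz": 0,"yaw": 0},{"dx": -0.012,"dy": -0.04,"dz": 0,"yaw": 0},{"dx": 0,"dy": 0,"dz": -0.02,"yaw": 0},{"dx": 0,"dy": 0,"dz": 0,"yaw": 0}]'

```text
t: 2.6
eef_pos: [387.1, -299.9, 177.1]
tcp_rot: [3.139, -0.002, -2.97]
ft_force: [-0.7, 0.4, 0.1]
opening: 0.999
grip_force: 0.0
```

Run:
```python
from h import *
c=grab('wrist','w2'); s=state(); print(s['t'],s['eef_pos'],np.degrees(s['tcp_rot']),s['joints'][5],s['ft_force'])
P=cloud(c)
R=np.array([[.985,.174],[-.174,.985]]); o=np.array([525.2,-278.4])
xy=(P[...,:2]-o)@R.T; m=(P[...,2]>85)&(P[...,2]<115)&(xy[...,0]<-110)&(xy[...,0]>-165)&(abs(xy[...,1])<40)
m=m&(c['color'].max(-1)<80)
if m.any():
  v,u=np.nonzero(m); print(m.sum(),u.min(),u.max(),v.min(),v.max()); q=np.c_[xy[m],P[...,2][m]]
  print(np.percentile(q,[3,50,97],axis=0).round(1).tolist())
```

```text
2.65 [ 387.66976012 -299.45091014  178.09675226] [ 1.79874273e+02 -7.77659303e-02 -1.70069953e+02] -2.5369323753575053 [ 0.132671    0.32223342 -0.26450473]
672 302 335 184 228
[[-149.9, -15.2, 92.2], [-143.3, -1.8, 99.2], [-133.6, 12.3, 101.5]]
```

View pics/w2.png

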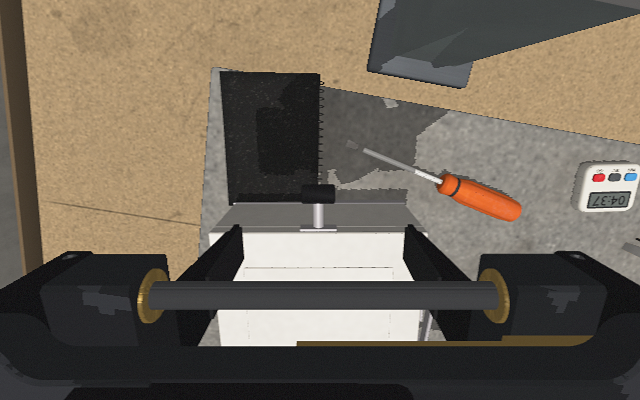

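The wrist view shows the black handle barrel at (302–335, 184–203), with its stem going down to the lid's front edge at about (318,228). It is centred between the fingers. Descending now, then I'll pinch it.

arm_command --deltas '[{"dx": 0,"dy": -0.004,"dz": -0.03,"yaw": 0},{"dx": 0,"dy": 0,"dz": -0.03,"yaw": 0},{"dx": 0,"dy": 0,"dz": -0.02,"yaw": 0},{"dx": 0,"dy": 0,"dz": -0.006,"yaw": 0},{"dx": 0,"dy": 0,"dz": 0,"yaw": 0}]' --gripper 0.06

```text
t: 3.15
eef_pos: [388.6, -303.2, 93.0]
tcp_rot: [3.141, -0.0, -2.966]
ft_force: [-0.8, 0.7, 0.2]
opening: 0.655
grip_force: 0.0
```

arm_command --deltas '[{"dx": 0,"dy": 0,"dz": 0,"yaw": 0},{"dx": 0,"dy": 0,"dz": 0,"yaw": 0},{"dx": 0,"dy": 0,"dz": 0,"yaw": 0},{"dx": 0,"dy": 0,"dz": 0,"yaw": 0},{"dx": 0,"dy": 0,"dz": 0,"yaw": 0},{"dx": 0,"dy": 0,"dz": 0,"yaw": 0}]' --gripper 0.02

```text
t: 3.75
eef_pos: [388.3, -303.8, 92.9]
tcp_rot: [-3.142, 0.0, -2.967]
ft_force: [0.1, 0.2, 0.8]
opening: 0.224
grip_force: 0.0
```

Run:
```python
from h import *
print(state()['opening'],state()['grip_force'],state()['eef_pos'])
c=grab('wrist','w3');s=grab('side','s3')
z=lambda im,u,v,w:cv2.resize(cv2.cvtColor(im['color'],cv2.COLOR_RGB2BGR)[v-w:v+w,u-w:u+w],(395,395),interpolation=cv2.INTER_CUBIC)
cv2.imwrite('pics/c3.png',np.hstack([z(c,320,200,80),z(s,370,300,60)]))
```

```text
0.2244886369469162 0.0 [ 388.28427226 -303.78388461   92.86280587]
```

View pics/c3.png

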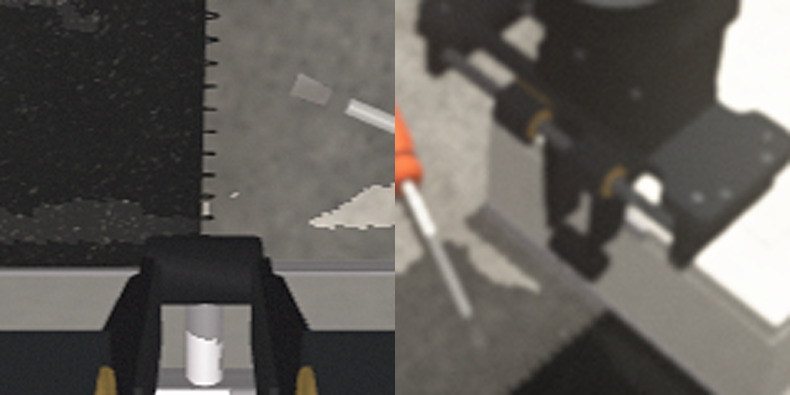

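The wrist crop (left) shows the barrel across the fingertips at about (205,265), with the stem below it. The opening passed 30 mm with no grip force, so the barrel may not be between the pads. Checking depths.

Run:
```python
from h import *
R=np.array([[.985,.174],[-.174,.985]]); o=np.array([525.2,-278.4])
for t in ['w3','s3']:
    c=load(t); P=cloud(c); xy=(P[...,:2]-o)@R.T
    Q=np.dstack([xy,P[...,2]])
    us=[(u,v) for v in (212,218,224,230,236,242,250) for u in (286,297,303,310,320,330,337,344)] if t=='w3' else [(u,v) for v in range(294,330,4) for u in range(356,386,4)]
    last=None
    for u,v in us:
        if v!=last: print('\n',t,v,end=': '); last=v
        print(u,Q[v,u].round().astype(int).tolist() if np.isfinite(Q[v,u,0]) else None,int(c['color'][v,u].max()),end=' | ')
```

```text
w3 212: 286 [-124, -35, 11] 48 | 297 [-124, -25, 12] 48 | 303 [-124, -20, 12] 53 | 310 [-125, -13, 13] 47 | 320 [-125, -4, 13] 40 | 330 [-120, 5, -1] 117 | 337 [-120, 11, 0] 118 | 344 [-120, 18, 0] 119 | 
 w3 218: 286 [-119, -35, 13] 36 | 297 [-119, -25, 13] 54 | 303 [-149, -14, 93] 35 | 310 [-149, -10, 94] 35 | 320 [-149, -4, 94] 34 | 330 [-150, 3, 95] 36 | 337 [-149, 7, 94] 32 | 344 [-149, 11, 94] 28 | 
 w3 224: 286 [-113, -35, 13] 37 | 297 [-113, -25, 12] 31 | 303 [-147, -14, 97] 42 | 310 [-147, -10, 99] 42 | 320 [-147, -4, 97] 37 | 330 [-147, 3, 97] 40 | 337 [-147, 7, 98] 38 | 344 [-147, 11, 98] 32 | 
 w3 230: 286 [-108, -35, 14] 158 | 297 [-151, -16, 118] 23 | 303 [-149, -13, 114] 38 | 310 [-144, -10, 100] 47 | 320 [-144, -4, 100] 49 | 330 [-143, 3, 99] 46 | 337 [-144, 7, 100] 46 | 344 [-150, 10, 114] 38 | 
 w3 236: 286 [-107, -34, 25] 138 | 297 [-151, -16, 125] 27 | 303 [-150, -13, 122] 36 | 310 [-140, -10, 100] 39 | 320 [-139, -4, 99] 41 | 330 [-140, 3, 100] 43 | 337 [-140, 7, 101] 46 | 344 [-149, 10, 122] 38 | 
 w3 242: 286 [-107, -33, 38] 114 | 297 [-151, -15, 133] 30 | 303 
[... 1543 characters left out ...]
 120] 57 | 376 [-107, 2, 64] 134 | 380 [-106, -6, 71] 138 | 384 [-107, -15, 80] 140 | 
 s3 318: 356 [-108, 46, 10] 113 | 360 [-148, 4, 89] 66 | 364 [-148, -4, 97] 43 | 368 [-150, -14, 109] 43 | 372 [-140, -15, 99] 44 | 376 [-106, 2, 51] 129 | 380 [-106, -7, 61] 139 | 384 [-107, -16, 70] 141 | 
 s3 322: 356 [-109, 44, 0] 109 | 360 None 108 | 364 [-149, -6, 88] 89 | 368 [-148, -13, 95] 40 | 372 [-141, -17, 92] 59 | 376 [-107, 0, 43] 136 | 380 [-106, -8, 50] 138 | 384 [-108, -18, 62] 140 | 
 s3 326: 356 [-114, 39, -2] 101 | 360 [-111, 32, 2] 106 | 364 [-108, 25, 6] 108 | 368 [-106, 17, 13] 117 | 372 [-106, 8, 22] 134 | 376 [-107, -2, 32] 138 | 380 [-106, -10, 40] 140 | 384 [-106, -18, 48] 138 |
```

arm_command --deltas '[{"dx": 0,"dy": 0,"dz": 0,"yaw": 0},{"dx": 0,"dy": 0,"dz": 0,"yaw": 0},{"dx": 0,"dy": 0,"dz": 0,"yaw": 0},{"dx": 0,"dy": 0,"dz": 0,"yaw": 0}]' --gripper 0.008

```text
t: 4.25
eef_pos: [388.3, -303.7, 92.7]
tcp_rot: [3.141, -0.0, -2.967]
ft_force: [-0.1, -0.1, 0.7]
opening: 0.085
grip_force: 0.0
```

Run:
```python
from h import *
R=np.array([[.985,.174],[-.174,.985]]); o=np.array([525.2,-278.4])
c=load('w2'); P=cloud(c); xy=(P[...,:2]-o)@R.T; Q=np.dstack([xy,P[...,2]])
for v in range(222,262,4): print(v,[Q[v,u].round().astype(int).tolist() for u in (226,230,234,238,241) if np.isfinite(Q[v,u,0])])
```

```text
222 [[-108, -93, 75], [-107, -89, 74], [-107, -85, 74], [-107, -82, 73], [-107, -78, 75]]
226 [[-107, -90, 85], [-107, -86, 84], [-152, -48, 197], [-152, -46, 196], [-106, -76, 82]]
230 [[-107, -87, 95], [-152, -49, 202], [-152, -47, 202], [-150, -46, 198], [-149, -45, 195]]
234 [[-152, -50, 207], [-152, -48, 207], [-151, -46, 205], [-150, -45, 203], [-147, -45, 197]]
238 [[-152, -48, 213], [-151, -47, 212], [-150, -45, 210], [-147, -45, 202], [-144, -45, 196]]
242 [[-152, -47, 217], [-150, -46, 214], [-149, -45, 211], [-145, -45, 204], [-142, -45, 196]]
246 [[-150, -47, 219], [-149, -45, 217], [-146, -45, 211], [-143, -45, 204], [-140, -45, 198]]
250 [[-150, -45, 223], [-148, -45, 218], [-144, -45, 212], [-141, -45, 204], [-138, -45, 199]]
254 [[-149, -45, 225], [-145, -45, 218], [-143, -45, 213], [-138, -45, 205], [-136, -45, 199]]
258 [[-146, -45, 224], [-144, -45, 220], [-140, -45, 212], [-137, -45, 206], [-134, -45, 200]]
```

The depth data shows the fingertips at z≈196 when the reported TCP was 178. They physically end about 18 mm above the reported point, so the true grasp point is about 37 mm higher than reported. The side view gives the same. The x and y agree. I'll open and descend 37 mm further.

arm_command --deltas '[{"dx": 0,"dy": 0,"dz": 0,"yaw": 0},{"dx": 0,"dy": 0,"dz": 0,"yaw": 0},{"dx": 0,"dy": 0,"dz": 0,"yaw": 0},{"dx": 0,"dy": 0,"dz": 0,"yaw": 0},{"dx": 0,"dy": 0,"dz": 0,"yaw": 0},{"dx": 0,"dy": 0,"dz": -0.012,"yaw": 0},{"dx": 0,"dy": 0,"dz": -0.012,"yaw": 0},{"dx": 0,"dy": 0,"dz": -0.012,"yaw": 0},{"dx": 0,"dy": 0,"dz": 0,"yaw": 0}]' --gripper 0.06

```text
t: 5.15
eef_pos: [387.7, -303.2, 55.1]
tcp_rot: [3.139, -0.002, -2.967]
ft_force: [-0.7, 0.0, 0.9]
opening: 0.63
grip_force: 0.0
```

arm_command --deltas '[{"dx": 0,"dy": 0,"dz": 0,"yaw": 0},{"dx": 0,"dy": 0,"dz": 0,"yaw": 0},{"dx": 0,"dy": 0,"dz": 0,"yaw": 0},{"dx": 0,"dy": 0,"dz": 0,"yaw": 0},{"dx": 0,"dy": 0,"dz": 0,"yaw": 0}]' --gripper 0.02

```text
t: 5.65
eef_pos: [388.4, -304.2, 57.0]
tcp_rot: [-3.141, 0.0, -2.967]
ft_force: [0.0, -2.1, 1.3]
opening: 0.317
grip_force: 30.0
```

Gripped: opening 30.1 mm equals the barrel length. Now the arc rows.

```bash
cat > arc.py <<'E'
import numpy as np, json, sys
def arc(ths,r=244.1,p0=.0287,yaw=10):
    ths=np.array(ths); X=-r*np.cos(p0+ths); Z=r*np.sin(p0+ths); y=np.radians(yaw)
    return [{"dx":round(a*np.cos(y)/1e3,4),"dy":round(a*np.sin(y)/1e3,4),"dz":round(b/1e3,4),"yaw":0} for a,b in zip(np.diff(X),np.diff(Z))]
E
python3 -c "
from arc import *
t=[0,.02,.06]+[.06+.068*k for k in range(1,18)]+[1.24]
print(t[-3:],len(t)-1);print(json.dumps(arc(t)))"
```

```text
[1.1480000000000001, 1.2160000000000002, 1.24] 20
[{"dx": 0.0002, "dy": 0.0, "dz": 0.0049, "yaw": 0}, {"dx": 0.0007, "dy": 0.0001, "dz": 0.0097, "yaw": 0}, {"dx": 0.002, "dy": 0.0004, "dz": 0.0165, "yaw": 0}, {"dx": 0.0031, "dy": 0.0005, "dz": 0.0163, "yaw": 0}, {"dx": 0.0042, "dy": 0.0007, "dz": 0.016, "yaw": 0}, {"dx": 0.0052, "dy": 0.0009, "dz": 0.0157, "yaw": 0}, {"dx": 0.0063, "dy": 0.0011, "dz": 0.0153, "yaw": 0}, {"dx": 0.0073, "dy": 0.0013, "dz": 0.0149, "yaw": 0}, {"dx": 0.0083, "dy": 0.0015, "dz": 0.0143, "yaw": 0}, {"dx": 0.0092, "dy": 0.0016, "dz": 0.0137, "yaw": 0}, {"dx": 0.0101, "dy": 0.0018, "dz": 0.013, "yaw": 0}, {"dx": 0.011, "dy": 0.0019, "dz": 0.0123, "yaw": 0}, {"dx": 0.0118, "dy": 0.0021, "dz": 0.0115, "yaw": 0}, {"dx": 0.0125, "dy": 0.0022, "dz": 0.0107, "yaw": 0}, {"dx": 0.0132, "dy": 0.0023, "dz": 0.0098, "yaw": 0}, {"dx": 0.0138, "dy": 0.0024, "dz": 0.0089, "yaw": 0}, {"dx": 0.0144, "dy": 0.0025, "dz": 0.0079, "yaw": 0}, {"dx": 0.0149, "dy": 0.0026, "dz": 0.0069, "yaw": 0}, {"dx": 0.0153, "dy": 0.0027, "dz": 0.0058, "yaw": 0}, {"dx": 0.0055, "dy": 0.001, "dz": 0.0018, "yaw": 0}]
```

Do the first 8 rows, check the force, then continue.

arm_command --deltas '[{"dx": 0.0002,"dy": 0.0,"dz": 0.0049,"yaw": 0},{"dx": 0.0007,"dy": 0.0001,"dz": 0.0097,"yaw": 0},{"dx": 0.002,"dy": 0.0004,"dz": 0.0165,"yaw": 0},{"dx": 0.0031,"dy": 0.0005,"dz": 0.0163,"yaw": 0},{"dx": 0.0042,"dy": 0.0007,"dz": 0.016,"yaw": 0},{"dx": 0.0052,"dy": 0.0009,"dz": 0.0157,"yaw": 0},{"dx": 0.0063,"dy": 0.0011,"dz": 0.0153,"yaw": 0},{"dx": 0.0073,"dy": 0.0013,"dz": 0.0149,"yaw": 0}]'

```text
t: 6.45
eef_pos: [417.7, -299.0, 167.6]
tcp_rot: [-3.14, 0.001, -2.967]
ft_force: [5.5, -5.3, -6.8]
opening: 0.311
grip_force: 30.0
```

arm_command --deltas '[{"dx": 0.0083,"dy": 0.0015,"dz": 0.0143,"yaw": 0},{"dx": 0.0092,"dy": 0.0016,"dz": 0.0137,"yaw": 0},{"dx": 0.0101,"dy": 0.0018,"dz": 0.013,"yaw": 0},{"dx": 0.011,"dy": 0.0019,"dz": 0.0123,"yaw": 0},{"dx": 0,"dy": 0,"dz": 0,"yaw": 0},{"dx": 0,"dy": 0,"dz": 0,"yaw": 0}]'

```text
t: 7.05
eef_pos: [455.8, -292.4, 220.2]
tcp_rot: [-3.14, 0.0, -2.967]
ft_force: [-0.6, -6.9, 1.2]
opening: 0.311
grip_force: 30.0
```

arm_command --deltas '[{"dx": 0.0118,"dy": 0.0014,"dz": 0.0115,"yaw": 0},{"dx": 0.0125,"dy": 0.0014,"dz": 0.0107,"yaw": 0},{"dx": 0.0132,"dy": 0.0021,"dz": 0.0098,"yaw": 0},{"dx": 0.0138,"dy": 0.0022,"dz": 0.0089,"yaw": 0},{"dx": 0.0144,"dy": 0.0023,"dz": 0.0079,"yaw": 0},{"dx": 0.0149,"dy": 0.0024,"dz": 0.0069,"yaw": 0},{"dx": 0.0153,"dy": 0.0025,"dz": 0.0058,"yaw": 0},{"dx": 0.0055,"dy": 0.001,"dz": 0.0018,"yaw": 0},{"dx": 0,"dy": 0,"dz": 0,"yaw": 0},{"dx": 0,"dy": 0,"dz": 0,"yaw": 0}]'

```text
t: 8.05
eef_pos: [556.1, -274.7, 282.7]
tcp_rot: [3.138, -0.002, -2.967]
ft_force: [-3.8, 6.2, 1.9]
opening: 0.313
grip_force: 30.0
```

Run:
```python
from h import *
s=state(); print(s['ft_force'],s['eef_pos'],s['t'])
R=np.array([[.985,.174],[-.174,.985]]); o=np.array([525.2,-278.4])
p=s['eef_pos']; b=R@(p[:2]-o); z=p[2]+36.5; print('handle box',b,z,'theta',np.arctan2(z-85,105-b[0])-.0287,np.hypot(z-85,105-b[0]))
c=grab('top','t4'); P=cloud(c); xy=(P[...,:2]-o)@R.T; Q=np.dstack([xy,P[...,2]])
m=(xy[...,1]>140)&(xy[...,1]<200)&(abs(xy[...,0])<120)&(P[...,2]>40)&(P[...,2]<170)
v,u=np.nonzero(m); print(m.sum(),u.min(),u.max(),v.min(),v.max(),np.percentile(Q[m],[5,50,95],axis=0).round(1).tolist())
m2=(xy[...,1]>104)&(xy[...,1]<130)&(xy[...,0]>-60)&(xy[...,0]<100)&(P[...,2]>6)&(P[...,2]<230)
q=Q[m2]; q=q[np.argsort(q[:,2])]; print(len(q)); print(q[::max(1,len(q)//40)].round().astype(int).tolist())
z=lambda im,u,v,w:cv2.resize(cv2.cvtColor(im['color'],cv2.COLOR_RGB2BGR)[v-w:v+w,u-w:u+w],(590,590),interpolation=cv2.INTER_CUBIC)
cv2.imwrite('pics/c4.png',z(c,375,200,45))
```

```text
[-3.77537698  6.16538086  1.93349514] [ 556.0898705  -274.74298867  282.73469575] 8.05
handle box [31.06284241 -1.7726813 ] 319.2346957488733 theta 1.236340497930719 245.626944704509
120 343 361 185 193 [[41.6, 146.4, 100.2], [49.4, 167.9, 105.6], [58.4, 188.7, 109.0]]
186
[[-2, 113, 8], [-18, 115, 20], [-21, 113, 23], [-25, 108, 25], [-22, 108, 30], [-17, 105, 36], [-11, 108, 39], [-3, 108, 46], [-4, 105, 51], [7, 107, 56], [9, 105, 63], [12, 105, 67], [38, 113, 73], [46, 116, 77], [23, 111, 80], [22, 109, 82], [42, 114, 84], [27, 109, 85], [30, 109, 89], [26, 107, 90], [35, 111, 93], [37, 109, 97], [34, 109, 97], [37, 112, 98], [39, 106, 100], [47, 108, 101], [52, 118, 102], [47, 106, 103], [47, 128, 104], [49, 106, 106], [51, 106, 109], [51, 116, 121], [58, 116, 129], [53, 116, 141], [49, 115, 148], [53, 116, 156], [51, 116, 170], [55, 116, 176], [64, 116, 185], [54, 112, 199], [58, 115, 205], [57, 108, 205], [56, 106, 206], [63, 117, 207], [61, 105, 208], [62, 115, 209], [59, 111, 210]]
```

View pics/c4.png

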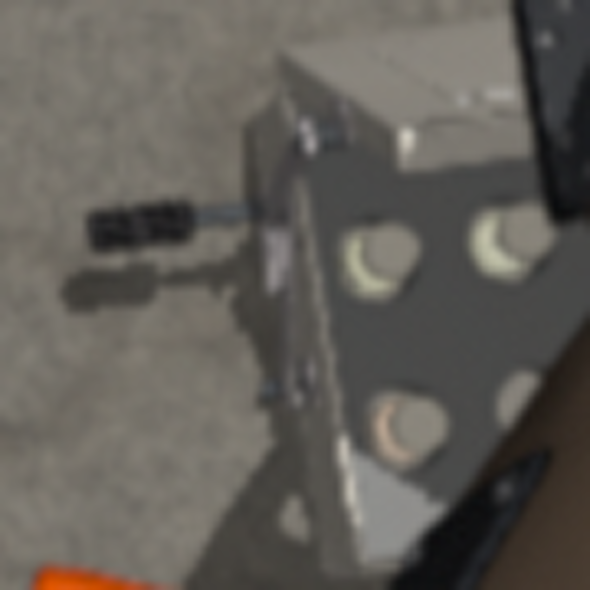

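The crop shows the lid standing, the two rear-row vials, and the front vials at about (405,425) and (520,400). The knob is at (140,225), the upper pivot at (310,135), and the foot bracket bolts at (268,390) and (303,385). The knee is still folded. Checking the foot height.

Run:
```python
from h import *
R=np.array([[.985,.174],[-.174,.985]]); o=np.array([525.2,-278.4])
c=load('t4'); P=cloud(c); xy=(P[...,:2]-o)@R.T; Q=np.dstack([xy,P[...,2]])
for v in range(208,220): print(v,[Q[v,u].round().astype(int).tolist()+[int(c['color'][v,u].max())] for u in range(369,379)])
```

```text
208 [[-2, 113, 8, 72], [-2, 110, 4, 63], [-2, 106, 0, 63], [-2, 102, -4, 67], [-6, 107, 43, 74], [-7, 105, 48, 83], [-5, 98, 25, 86], [-7, 99, 42, 84], [-8, 99, 58, 87], [-10, 99, 76, 90]]
209 [[-4, 113, 1, 78], [-5, 109, 0, 65], [-5, 107, 1, 64], [-6, 104, 1, 68], [-9, 108, 42, 75], [-9, 106, 46, 85], [-8, 98, 21, 80], [-10, 99, 39, 82], [-11, 99, 58, 94], [-12, 98, 67, 89]]
210 [[-7, 113, 0, 89], [-8, 110, 2, 69], [-8, 107, -1, 65], [-8, 104, 0, 68], [-11, 108, 39, 77], [-12, 104, 37, 87], [-12, 102, 38, 76], [-13, 102, 54, 80], [-14, 100, 59, 104], [-15, 99, 68, 92]]
211 [[-10, 114, 3, 104], [-11, 110, -1, 76], [-11, 108, 4, 66], [-11, 105, 1, 67], [-14, 108, 36, 80], [-14, 105, 36, 94], [-15, 102, 36, 78], [-16, 101, 49, 84], [-17, 100, 58, 115], [-18, 99, 66, 95]]
212 [[-13, 113, -3, 105], [-13, 111, 0, 78], [-14, 108, 1, 66], [-14, 105, 0, 66], [-17, 107, 32, 82], [-17, 105, 36, 98], [-17, 102, 33, 77], [-19, 103, 57, 76], [-20, 100, 56, 106], [-20, 99, 64, 93]]
213 [[-16, 114, -2, 101], [-18, 115, 20, 80], [-18, 112, 21, 74], [-18, 109, 19, 64], [-19, 107, 25, 82], [-20, 105, 
[... 707 characters left out ...]
, 116, -1, 98], [-28, 114, 2, 88], [-29, 110, -1, 74], [-29, 107, -1, 72], [-30, 107, 17, 75], [-30, 102, 1, 77], [-31, 102, 17, 84], [-32, 101, 31, 80], [-33, 99, 38, 80], [-34, 99, 51, 87]]
218 [[-31, 117, 3, 121], [-31, 114, 2, 112], [-32, 111, 1, 82], [-32, 108, -1, 70], [-33, 105, -1, 72], [-9223372036854775808, -9223372036854775808, -9223372036854775808, 73], [-34, 99, 3, 78], [-34, 99, 16, 85], [-35, 98, 30, 84], [-37, 99, 49, 85]]
219 [[-34, 118, 3, 128], [-34, 114, 1, 118], [-35, 112, 3, 85], [-35, 109, 2, 71], [-35, 105, -1, 71], [-36, 103, 1, 72], [-36, 100, 1, 79], [-37, 99, 14, 90], [-38, 98, 27, 86], [-39, 98, 41, 84]]<stdin>:4: RuntimeWarning: invalid value encountered in cast
```

```bash
python3 -c "
from arc import *
print(json.dumps(arc([1.24,1.27,1.3,1.33,1.36,1.385,1.40,1.408,1.416,1.424,1.432,1.44,1.448,1.456,1.464,1.472,1.48,1.488,1.496])))"
```

```text
[{"dx": 0.0069, "dy": 0.0012, "dz": 0.0021, "yaw": 0}, {"dx": 0.007, "dy": 0.0012, "dz": 0.0019, "yaw": 0}, {"dx": 0.007, "dy": 0.0012, "dz": 0.0016, "yaw": 0}, {"dx": 0.0071, "dy": 0.0012, "dz": 0.0014, "yaw": 0}, {"dx": 0.0059, "dy": 0.001, "dz": 0.001, "yaw": 0}, {"dx": 0.0036, "dy": 0.0006, "dz": 0.0005, "yaw": 0}, {"dx": 0.0019, "dy": 0.0003, "dz": 0.0003, "yaw": 0}, {"dx": 0.0019, "dy": 0.0003, "dz": 0.0003, "yaw": 0}, {"dx": 0.0019, "dy": 0.0003, "dz": 0.0002, "yaw": 0}, {"dx": 0.0019, "dy": 0.0003, "dz": 0.0002, "yaw": 0}, {"dx": 0.0019, "dy": 0.0003, "dz": 0.0002, "yaw": 0}, {"dx": 0.0019, "dy": 0.0003, "dz": 0.0002, "yaw": 0}, {"dx": 0.0019, "dy": 0.0003, "dz": 0.0002, "yaw": 0}, {"dx": 0.0019, "dy": 0.0003, "dz": 0.0002, "yaw": 0}, {"dx": 0.0019, "dy": 0.0003, "dz": 0.0001, "yaw": 0}, {"dx": 0.0019, "dy": 0.0003, "dz": 0.0001, "yaw": 0}, {"dx": 0.0019, "dy": 0.0003, "dz": 0.0001, "yaw": 0}, {"dx": 0.0019, "dy": 0.0003, "dz": 0.0001, "yaw": 0}]
```

Foot pin height is about 19 mm, so the lock should be at about 1.33, the snap at about 1.43 and the slot end at about 1.48. Going up to 1.42 with a small lateral correction.

arm_command --deltas '[{"dx": 0.0067,"dy": 0.0017,"dz": 0.0022,"yaw": 0},{"dx": 0.0069,"dy": 0.0016,"dz": 0.0019,"yaw": 0},{"dx": 0.007,"dy": 0.0012,"dz": 0.0016,"yaw": 0},{"dx": 0.0071,"dy": 0.0012,"dz": 0.0014,"yaw": 0},{"dx": 0.0059,"dy": 0.001,"dz": 0.001,"yaw": 0},{"dx": 0.0036,"dy": 0.0006,"dz": 0.0005,"yaw": 0},{"dx": 0.0038,"dy": 0.0007,"dz": 0.0006,"yaw": 0},{"dx": 0,"dy": 0,"dz": 0,"yaw": 0},{"dx": 0,"dy": 0,"dz": 0,"yaw": 0}]'

```text
t: 9.0
eef_pos: [598.4, -267.4, 292.3]
tcp_rot: [3.14, -0.0, -2.967]
ft_force: [-1.7, 6.4, 3.7]
opening: 0.31
grip_force: 30.0
```

```bash
cat > stay.py <<'E'
from h import *
import sys
R=np.array([[.985,.174],[-.174,.985]]); o=np.array([525.2,-278.4])
def stay(tag,pr=True):
    s=state(); p=s['eef_pos']; b=R@(p[:2]-o); z=p[2]+36.5
    F=s['ft_force']; fb=R@F[:2]
    print('t',s['t'],'TCP box',b.round(1),z.round(1),'theta',(np.arctan2(z-85,105-b[0])-.0287).round(3),'F box',fb.round(1),F[2].round(1))
    c=grab('top',tag); P=cloud(c); xy=(P[...,:2]-o)@R.T; Q=np.dstack([xy,P[...,2]])
    m=(xy[...,1]>140)&(xy[...,1]<200)&(abs(xy[...,0])<120)&(P[...,2]>40)&(P[...,2]<170)&(c['color'].max(-1)<90)
    v,u=np.nonzero(m); print('knob',m.sum(),u.mean().round(2),v.mean().round(2),np.percentile(Q[m],[5,50,95],axis=0).round(1).tolist())
    return c,Q
if __name__=='__main__': stay(sys.argv[1])
E
python3 stay.py t5
```

```text
t 9.0 TCP box [74.  -1.9] 328.8 theta 1.416 F box [-0.6  6.6] 3.7
knob 120 352.32 191.22 [[34.3, 145.9, 112.9], [42.0, 167.8, 118.1], [50.4, 188.4, 121.4]]
```

arm_command --deltas '[{"dx": 0.0018,"dy": 0.0008,"dz": 0.0003,"yaw": 0},{"dx": 0.0018,"dy": 0.0007,"dz": 0.0002,"yaw": 0},{"dx": 0.0018,"dy": 0.0003,"dz": 0.0002,"yaw": 0},{"dx": 0,"dy": 0,"dz": 0,"yaw": 0},{"dx": 0,"dy": 0,"dz": 0,"yaw": 0}]'

```text
t: 9.55
eef_pos: [603.8, -266.5, 293.0]
tcp_rot: [3.141, 0.0, -2.967]
ft_force: [-2.3, 2.9, 4.5]
opening: 0.312
grip_force: 30.0
```

```bash
python3 stay.py t6
```

```text
t 9.55 TCP box [79.5 -2. ] 329.5 theta 1.438 F box [-1.7  3.3] 4.5
knob 128 353.5 195.78 [[20.4, 144.7, 120.4], [28.1, 167.3, 126.8], [36.9, 188.5, 130.6]]
```

The knob jumped from x=42 to 28 and rose, so the knee has snapped straight. Letting the lid back down toward the lock.

arm_command --deltas '[{"dx": -0.0036,"dy": -0.0006,"dz": -0.0002,"yaw": 0},{"dx": -0.0036,"dy": -0.0006,"dz": -0.0003,"yaw": 0},{"dx": -0.0036,"dy": -0.0006,"dz": -0.0004,"yaw": 0},{"dx": -0.0036,"dy": -0.0006,"dz": -0.0005,"yaw": 0},{"dx": -0.0036,"dy": -0.0006,"dz": -0.0006,"yaw": 0},{"dx": -0.0024,"dy": -0.0004,"dz": -0.0005,"yaw": 0},{"dx": 0,"dy": 0,"dz": 0,"yaw": 0},{"dx": 0,"dy": 0,"dz": 0,"yaw": 0}]'

```text
t: 10.4
eef_pos: [583.0, -270.2, 289.7]
tcp_rot: [3.141, -0.001, -2.967]
ft_force: [-0.9, 5.6, -2.0]
opening: 0.311
grip_force: 30.0
```

```bash
python3 stay.py t7
```

```text
t 10.4 TCP box [58.4 -1.9] 326.2 theta 1.351 F box [0.  5.7] -2.0
knob 126 353.59 198.59 [[13.3, 145.2, 114.9], [21.4, 167.6, 122.3], [29.8, 188.9, 125.9]]
```

arm_command --deltas '[{"dx": -0.0012,"dy": 0.0004,"dz": -0.0003,"yaw": 0},{"dx": -0.0012,"dy": 0.0001,"dz": -0.0003,"yaw": 0},{"dx": 0,"dy": 0,"dz": 0,"yaw": 0}]'

```text
t: 10.75
eef_pos: [581.0, -270.5, 289.3]
tcp_rot: [-3.14, 0.0, -2.968]
ft_force: [3.0, -2.4, -5.3]
opening: 0.311
grip_force: 30.0
```

arm_command --deltas '[{"dx": -0.001,"dy": -0.0002,"dz": -0.0002,"yaw": 0},{"dx": 0,"dy": 0,"dz": 0,"yaw": 0}]'

```text
t: 10.95
eef_pos: [580.4, -270.6, 289.2]
tcp_rot: [-3.14, 0.001, -2.968]
ft_force: [5.4, -3.4, -5.1]
opening: 0.312
grip_force: 30.0
```

The tangential force is rising, so the lid is resting on the lock. I'll relax, release, withdraw upward and check that it holds.

arm_command --deltas '[{"dx": 0.001,"dy": 0.0002,"dz": 0.0005,"yaw": 0},{"dx": 0,"dy": 0,"dz": 0,"yaw": 0}]'

```text
t: 11.15
eef_pos: [581.0, -270.5, 289.3]
tcp_rot: [-3.141, -0.0, -2.968]
ft_force: [2.3, -3.7, -5.6]
opening: 0.313
grip_force: 30.0
```

arm_command --deltas '[{"dx": 0,"dy": 0,"dz": 0,"yaw": 0},{"dx": 0,"dy": 0,"dz": 0,"yaw": 0},{"dx": 0,"dy": 0,"dz": 0,"yaw": 0},{"dx": 0,"dy": 0,"dz": 0,"yaw": 0},{"dx": 0,"dy": 0,"dz": 0.02,"yaw": 0},{"dx": -0.01,"dy": 0,"dz": 0.03,"yaw": 0},{"dx": -0.03,"dy": 0.02,"dz": 0.01,"yaw": 0},{"dx": -0.03,"dy": 0.04,"dz": 0,"yaw": 0},{"dx": -0.03,"dy": 0.04,"dz": 0,"yaw": 0}]' --gripper 0.06

```text
t: 12.05
eef_pos: [479.5, -168.9, 349.8]
tcp_rot: [-3.142, 0.0, -2.968]
ft_force: [-0.3, 1.1, 0.9]
opening: 0.631
grip_force: 0.0
```

Run:
```python
from stay import *
c,Q=stay('t8')
m=(abs(Q[...,1])<30)&(Q[...,0]>0)&(Q[...,0]<110)&(Q[...,2]>300)&(Q[...,2]<350)&(c['color'].max(-1)<90); print('handle',m.sum(),np.percentile(Q[m],[5,50,95],axis=0).round(1).tolist() if m.any() else '')
```

```text
t 12.05 TCP box [-25.9 115.8] 386.3 theta 1.132 F box [-0.1  1.1] 0.9
knob 83 350.67 199.37 [[12.5, 162.3, 116.2], [20.2, 176.0, 122.4], [28.8, 189.5, 126.5]]
handle 0
```

The stay holds: the knob is unchanged at (20,·) after release. Going to the vial while turning to yaw 100.

arm_command --deltas '[{"dx": 0,"dy": 0.04,"dz": 0,"yaw": -8},{"dx": 0,"dy": 0.041,"dz": 0,"yaw": -8},{"dx": 0,"dy": 0.041,"dz": 0,"yaw": -8},{"dx": 0,"dy": 0.041,"dz": -0.015,"yaw": -8},{"dx": 0,"dy": 0.041,"dz": -0.02,"yaw": -8},{"dx": 0,"dy": 0.041,"dz": -0.02,"yaw": -8},{"dx": 0,"dy": 0.041,"dz": -0.02,"yaw": -8},{"dx": 0,"dy": 0.041,"dz": -0.02,"yaw": -8},{"dx": 0,"dy": 0.041,"dz": -0.02,"yaw": -8},{"dx": 0,"dy": 0.041,"dz": -0.025,"yaw": -8},{"dx": 0.002,"dy": 0.041,"dz": -0.025,"yaw": -8},{"dx": 0.002,"dy": 0.041,"dz": -0.025,"yaw": -2},{"dx": 0,"dy": 0.006,"dz": -0.02,"yaw": 0},{"dx": 0,"dy": 0,"dz": 0,"yaw": 0},{"dx": 0,"dy": 0,"dz": 0,"yaw": 0}]' --gripper 0.06

```text
t: 13.6
eef_pos: [485.1, 323.0, 141.9]
tcp_rot: [-3.141, 0.0, 1.759]
ft_force: [-0.2, -0.1, 0.4]
opening: 0.635
grip_force: 0.0
```

Run:
```python
from h import *
s=state(); print(s['t'],s['eef_pos'],np.degrees(s['tcp_rot'])); c=grab('wrist','w9'); P=cloud(c)
m=(P[...,2]>55)&(P[...,2]<66)&(c['color'].min(-1)>120)&(np.hypot(P[...,0]-484,P[...,1]-328)<30)
v,u=np.nonzero(m); print('cap',m.sum(),np.nanmedian(P[m],0), np.nanmin(P[m],0),np.nanmax(P[m],0))
if m.any():
  (a,b),r=cv2.minEnclosingCircle(np.c_[u,v].astype(np.float32)); print(a,b,r,onz(c,a,b,60))
near=(np.hypot(P[...,0]-484,P[...,1]-328)<60)&(P[...,2]>8)&(P[...,2]<55); q=P[near]; print('device',q.min(0),q.max(0))
```

```text
13.6 [485.12046457 323.02491587 141.88805137] [-1.79987993e+02  1.15273458e-02  1.00780773e+02]
cap 557 [484.2593141  329.77566352  59.75161455] [472.66641799 317.28835032  55.07048597] [495.90573418 341.03963554  61.6156568 ]
323.8592224121094 187.5970916748047 13.62430477142334 [484.42437456 329.95254874  60.        ]
device [470.8181194  323.26113718   8.49858466] [516.9835916  387.70664985  54.76853916]
```

View pics/w9.png

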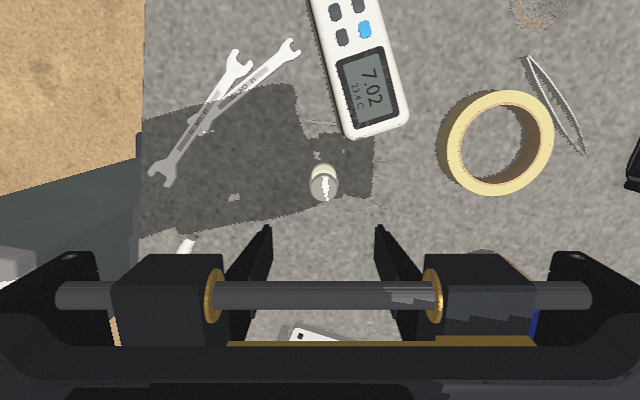

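The wrist view shows the vial cap at (324,186), clear of the meter corner at about (350,135), and both fingers free of it. Vial at (484,329.5). Descending and gripping.

arm_command --deltas '[{"dx": -0.001,"dy": 0.0065,"dz": -0.03,"yaw": 0},{"dx": 0,"dy": 0,"dz": -0.035,"yaw": 0},{"dx": 0,"dy": 0,"dz": -0.03,"yaw": 0},{"dx": 0,"dy": 0,"dz": -0.02,"yaw": 0},{"dx": 0,"dy": 0,"dz": -0.01,"yaw": 0},{"dx": 0,"dy": 0,"dz": 0,"yaw": 0}]'

```text
t: 14.25
eef_pos: [484.5, 329.2, 16.6]
tcp_rot: [-3.141, 0.0, 1.758]
ft_force: [-0.1, 0.3, 0.6]
opening: 0.631
grip_force: 0.0
```

arm_command --deltas '[{"dx": 0,"dy": 0,"dz": 0,"yaw": 0},{"dx": 0,"dy": 0,"dz": 0,"yaw": 0},{"dx": 0,"dy": 0,"dz": 0,"yaw": 0},{"dx": 0,"dy": 0,"dz": 0,"yaw": 0},{"dx": 0,"dy": 0,"dz": 0,"yaw": 0}]' --gripper 0.018

```text
t: 14.75
eef_pos: [484.2, 329.9, 16.9]
tcp_rot: [3.141, -0.0, 1.759]
ft_force: [-0.5, -0.7, 3.7]
opening: 0.288
grip_force: 30.0
```

Run:
```python
from stay import *
c,Q=stay('t10')
x,y,z=Q[...,0],Q[...,1],Q[...,2]
m=((z>52)&(z<72)&(abs(y)<90)&(x>-95)&(x<95)).astype(np.uint8)
m=cv2.morphologyEx(m,cv2.MORPH_OPEN,np.ones((3,3)))
n,l,st,ce=cv2.connectedComponentsWithStats(m)
for i in range(1,n):
    if st[i,4]>15: print(st[i,4],ce[i].round(1),np.median(Q[l==i],0).round(1),[(round(float((R@(onz(c,*ce[i],64)[:2]-o))[k]),1)) for k in (0,1)])
h=(abs(y)<30)&(x>0)&(x<140)&(z>305)&(z<350); print('handle',h.sum(),np.percentile(Q[h],[5,50,95],axis=0).round(1).tolist())
cv2.imwrite('pics/c10.png',cv2.resize(cv2.cvtColor(c['color'],cv2.COLOR_RGB2BGR)[150:260,335:475],(784,616))[:600])
```

```text
t 14.75 TCP box [ 65.5 606.3] 53.4 theta -0.704 F box [-0.6 -0.6] 3.7
knob 128 353.8 198.9 [[12.7, 144.9, 115.0], [20.4, 167.7, 122.1], [29.1, 188.8, 126.0]]
64 [430.  187.1] [ 28.1 -58.3  64.5] [28.1, -58.9]
65 [409.8 190.1] [27.9 -1.1 64.4] [28.0, -0.6]
66 [388.8 193.1] [28.  59.6 63.9] [28.2, 59.6]
64 [435.  213.4] [-47.7 -59.6  64.4] [-47.7, -59.6]
64 [393.2 219.5] [-47.4  60.1  64. ] [-47.5, 59.9]
handle 134 [[41.9, -14.5, 322.6], [49.2, 1.1, 330.7], [57.6, 13.6, 333.6]]
```

The stored vials sit at (-47.5, ±60) and (28, 0/±60), so the empty well is at (-46.5, 0) as expected. The lid holds at 1.34. Carrying the vial over.

arm_command --deltas '[{"dx": 0,"dy": 0,"dz": 0.02,"yaw": 0},{"dx": 0,"dy": 0,"dz": 0.035,"yaw": 0},{"dx": 0,"dy": 0,"dz": 0.04,"yaw": 0},{"dx": 0,"dy": 0,"dz": 0.04,"yaw": 4},{"dx": 0,"dy": -0.02,"dz": 0.03,"yaw": 6},{"dx": 0,"dy": -0.042,"dz": 0,"yaw": 6},{"dx": 0,"dy": -0.042,"dz": 0,"yaw": 6},{"dx": 0,"dy": -0.042,"dz": 0,"yaw": 6},{"dx": 0,"dy": -0.042,"dz": 0,"yaw": 6},{"dx": 0,"dy": -0.042,"dz": 0,"yaw": 6},{"dx": 0,"dy": -0.042,"dz": 0,"yaw": 6},{"dx": 0,"dy": -0.042,"dz": 0,"yaw": 6},{"dx": 0,"dy": -0.042,"dz": 0,"yaw": 6},{"dx": 0,"dy": -0.042,"dz": 0,"yaw": 6},{"dx": 0,"dy": -0.042,"dz": 0,"yaw": 6},{"dx": 0,"dy": -0.042,"dz": 0,"yaw": 6},{"dx": 0,"dy": -0.042,"dz": 0,"yaw": 6},{"dx": -0.002,"dy": -0.042,"dz": 0,"yaw": 6},{"dx": -0.002,"dy": -0.03,"dz": 0,"yaw": 1.2},{"dx": 0,"dy": 0,"dz": 0,"yaw": 0}]'

```text
t: 16.8
eef_pos: [479.7, -269.3, 181.1]
tcp_rot: [-3.141, -0.0, -2.97]
ft_force: [0.2, 0.4, -0.8]
opening: 0.287
grip_force: 30.0
```

arm_command --deltas '[{"dx": 0,"dy": -0.0175,"dz": -0.01,"yaw": 0},{"dx": 0,"dy": 0,"dz": -0.035,"yaw": 0},{"dx": 0,"dy": 0,"dz": -0.035,"yaw": 0},{"dx": 0,"dy": 0,"dz": -0.025,"yaw": 0},{"dx": 0,"dy": 0,"dz": -0.016,"yaw": 0},{"dx": 0,"dy": 0,"dz": 0,"yaw": 0}]'

```text
t: 17.4
eef_pos: [479.2, -282.6, 58.1]
tcp_rot: [3.138, -0.003, -2.967]
ft_force: [-0.5, -0.1, -0.3]
opening: 0.291
grip_force: 30.0
```

Run:
```python
from h import *
s=state(); print(s['eef_pos'],s['ft_force'])
c=grab('wrist','w11'); g=grab('side','s11')
a=cv2.cvtColor(c['color'],cv2.COLOR_RGB2BGR)[130:350,190:450]; b=cv2.cvtColor(g['color'],cv2.COLOR_RGB2BGR)[220:370,320:500]
cv2.imwrite('pics/c11.png',np.hstack([cv2.resize(a,(400,338)),cv2.resize(b,(400,338))]))
```

```text
[ 479.20020171 -282.57497318   58.05799382] [-0.45590692 -0.12056416 -0.26438612]
```

View pics/c11.png

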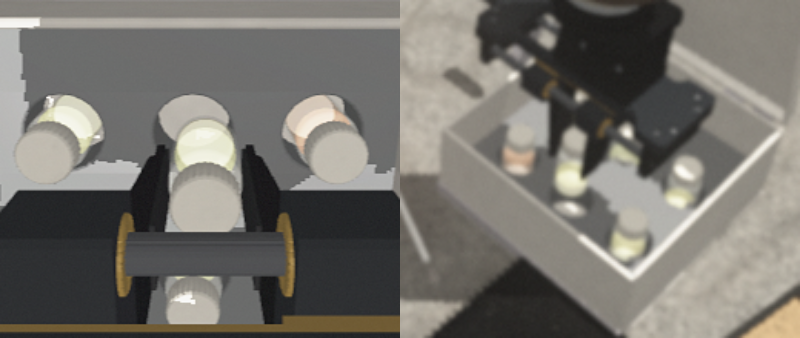

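The left crop shows the empty well at (193,125) with the held vial's bottom slightly to its right (+y), which matches the measured y of -282.6 against -286.8. Correcting by -4 mm, then a slow descent.

arm_command --deltas '[{"dx": 0,"dy": -0.004,"dz": 0,"yaw": 0},{"dx": 0,"dy": 0,"dz": 0,"yaw": 0},{"dx": 0,"dy": 0,"dz": -0.008,"yaw": 0}]'

```text
t: 17.8
eef_pos: [480.7, -288.3, 53.6]
tcp_rot: [-3.14, 0.002, -2.968]
ft_force: [0.6, 0.5, -0.5]
opening: 0.289
grip_force: 30.0
```

arm_command --deltas '[{"dx": 0,"dy": 0.0005,"dz": -0.008,"yaw": 0},{"dx": 0,"dy": 0,"dz": -0.008,"yaw": 0},{"dx": 0,"dy": 0,"dz": -0.006,"yaw": 0},{"dx": 0,"dy": 0,"dz": 0,"yaw": 0}]'

```text
t: 18.2
eef_pos: [479.7, -286.9, 29.3]
tcp_rot: [3.14, -0.001, -2.968]
ft_force: [-0.4, -0.6, 0.3]
opening: 0.286
grip_force: 30.0
```

arm_command --deltas '[{"dx": 0,"dy": 0,"dz": -0.004,"yaw": 0},{"dx": 0,"dy": 0,"dz": -0.002,"yaw": 0},{"dx": 0,"dy": 0,"dz": 0,"yaw": 0}]'

```text
t: 18.5
eef_pos: [480.0, -287.2, 24.3]
tcp_rot: [3.141, -0.0, -2.968]
ft_force: [-0.8, -1.3, -0.2]
opening: 0.292
grip_force: 30.0
```

arm_command --deltas '[{"dx": 0,"dy": 0,"dz": -0.0015,"yaw": 0},{"dx": 0,"dy": 0,"dz": -0.001,"yaw": 0},{"dx": 0,"dy": 0,"dz": 0,"yaw": 0}]'

```text
t: 18.8
eef_pos: [480.1, -287.2, 21.9]
tcp_rot: [3.141, -0.0, -2.968]
ft_force: [-0.2, -0.3, -0.1]
opening: 0.29
grip_force: 30.0
```

arm_command --deltas '[{"dx": 0,"dy": 0,"dz": 0,"yaw": 0},{"dx": 0,"dy": 0,"dz": 0,"yaw": 0},{"dx": 0,"dy": 0,"dz": 0,"yaw": 0},{"dx": 0,"dy": 0,"dz": 0.01,"yaw": 0},{"dx": 0,"dy": 0,"dz": 0.03,"yaw": 0},{"dx": 0,"dy": 0,"dz": 0.04,"yaw": 0},{"dx": 0,"dy": 0,"dz": 0.045,"yaw": 0},{"dx": 0,"dy": 0.03,"dz": 0.03,"yaw": 0},{"dx": 0,"dy": 0.045,"dz": 0.02,"yaw": -7},{"dx": 0,"dy": 0.045,"dz": 0,"yaw": -7},{"dx": 0,"dy": 0.045,"dz": 0,"yaw": -7},{"dx": 0,"dy": 0.045,"dz": 0,"yaw": -7},{"dx": 0,"dy": 0,"dz": 0,"yaw": -7}]' --gripper 0.04

```text
t: 20.1
eef_pos: [479.4, -73.1, 198.0]
tcp_rot: [3.141, 0.0, 2.704]
ft_force: [0.7, -0.7, -0.2]
opening: 0.421
grip_force: 0.0
```

Run:
```python
from stay import *
c,Q=stay('t12')
x,y,z=Q[...,0],Q[...,1],Q[...,2]
m=((z>50)&(z<80)&(abs(y)<90)&(x>-95)&(x<95)).astype(np.uint8)
m=cv2.morphologyEx(m,cv2.MORPH_OPEN,np.ones((3,3)))
n,l,st,ce=cv2.connectedComponentsWithStats(m)
for i in range(1,n):
    if st[i,4]>15: print(st[i,4],ce[i].round(1),np.median(Q[l==i],0).round(1))
```

```text
t 20.1 TCP box [ -9.4 210.2] 234.5 theta 0.889 F box [ 0.6 -0.8] -0.2stay.py:10: RuntimeWarning: Mean of empty slice.
  v,u=np.nonzero(m); print('knob',m.sum(),u.mean().round(2),v.mean().round(2),np.percentile(Q[m],[5,50,95],axis=0).round(1).tolist())
  ret = ret.dtype.type(ret / rcount)
Traceback (most recent call last):
  File "stay.py", line 10, in stay
    v,u=np.nonzero(m); print('knob',m.sum(),u.mean().round(2),v.mean().round(2),np.percentile(Q[m],[5,50,95],axis=0).round(1).tolist())
                                                                                ~~~~~~~~~~~~~^^^^^^^^^^^^^^^^^^^^^^^
IndexError: index -1 is out of bounds for axis 0 with size 0
```

Run:
```python
from stay import R,o
from h import *
for n,tag in (('t',None),('side','s12')):
    c=load('t12') if tag is None else grab(n,tag)
    P=cloud(c); Q=np.dstack([(P[...,:2]-o)@R.T,P[...,2]]); x,y,z=Q[...,0],Q[...,1],Q[...,2]
    m=((z>50)&(z<80)&(abs(y)<90)&(x>-95)&(x<95)).astype(np.uint8)
    k,l,st,ce=cv2.connectedComponentsWithStats(cv2.morphologyEx(m,cv2.MORPH_OPEN,np.ones((3,3))))
    for i in range(1,k):
        if st[i,4]>15: print(n,st[i,4],ce[i].round(1),np.percentile(Q[l==i],[5,50,95],axis=0).round(1).tolist())
```

```text
t 66 [430.1 187.2] [[18.0, -69.8, 55.9], [27.8, -59.6, 63.9], [38.0, -49.7, 66.0]]
t 67 [409.7 190.2] [[18.2, -11.4, 58.7], [27.3, -0.1, 64.6], [37.6, 9.0, 67.6]]
t 65 [434.9 213.5] [[-57.2, -70.3, 57.9], [-47.8, -58.8, 64.4], [-38.6, -50.3, 67.3]]
t 66 [413.8 215.8] [[-55.3, -9.8, 54.2], [-45.3, 1.4, 63.7], [-35.7, 10.0, 67.1]]
t 22 [395.5 220. ] [[-57.9, 48.7, 61.7], [-49.8, 54.0, 64.0], [-41.6, 59.7, 67.6]]
side 128 [399.4 261.5] [[16.6, 46.0, 52.8], [24.1, 55.6, 62.5], [36.3, 67.1, 64.8]]
side 141 [423.3 278.2] [[16.1, -13.2, 53.4], [23.9, -4.0, 62.4], [36.5, 7.0, 64.8]]
side 144 [374.2 281.4] [[-59.4, 46.6, 53.4], [-51.2, 55.5, 62.6], [-38.9, 67.0, 64.8]]
side 155 [449.3 296. ] [[15.9, -73.2, 53.6], [24.1, -63.3, 62.3], [37.4, -52.9, 65.2]]
side 155 [399.  298.6] [[-57.0, -12.4, 52.5], [-48.5, -2.9, 62.3], [-36.8, 7.6, 64.9]]
side 176 [424.4 319.1] [[-59.5, -73.0, 52.6], [-51.6, -63.1, 62.4], [-39.3, -52.5, 64.8]]
```

The vial is seated level with its neighbours, with its cap top at 62–64 mm like theirs. Modelling the stay path while moving over the knob.

arm_command --deltas '[{"dx": 0.006,"dy": -0.006,"dz": 0,"yaw": -7.9},{"dx": 0.006,"dy": -0.006,"dz": 0,"yaw": -7.9},{"dx": 0.006,"dy": -0.006,"dz": 0,"yaw": -7.9},{"dx": 0.006,"dy": -0.006,"dz": 0,"yaw": -7.9},{"dx": 0.006,"dy": -0.006,"dz": -0.015,"yaw": -7.9},{"dx": 0.006,"dy": -0.005,"dz": -0.015,"yaw": -7.9},{"dx": 0.001,"dy": 0,"dz": -0.015,"yaw": -7.5},{"dx": 0,"dy": 0,"dz": 0,"yaw": 0},{"dx": 0,"dy": 0,"dz": 0,"yaw": 0}]' --gripper 0.045

```text
t: 21.1
eef_pos: [517.0, -112.9, 152.4]
tcp_rot: [-3.141, -0.0, 1.751]
ft_force: [-0.4, 0.7, -0.3]
opening: 0.475
grip_force: 0.0
```

```bash
cat > model.py <<'E'
import numpy as np
from scipy.optimize import brentq
h=19.5; F=np.array([-20,h]); H=np.array([105,85.]); L=105.3
U=lambda t: H+125*np.array([-np.cos(t),np.sin(t)])
def theta_of(K):  # circle-circle, branch: highest theta<1.6 with |U-K|=L , scan from above
    ts=np.linspace(1.7,-.2,1901); f=[np.linalg.norm(U(t)-K)-L for t in ts]
    return [brentq(lambda t:np.linalg.norm(U(t)-K)-L,ts[i+1],ts[i]) for i in range(1900) if f[i]*f[i+1]<0]
def knee(t,r,side): # K at distance r from F and L from U(t); side -1 front
    d=U(t)-F; D=np.linalg.norm(d); e=d/D; a=(r*r-L*L+D*D)/(2*D); b2=r*r-a*a
    n=np.array([e[1],-e[0]]); return F+a*e+side*np.sqrt(max(b2,0))*n, D
E
python3 - <<'E'
from model import *
t=brentq(lambda t:np.linalg.norm(U(t)-F)-210,1,1.5); K0,D=knee(t,105.3,-1); print('lock',t,K0)
ang=lambda K,t:np.cross(K-F,U(t)-K)/(np.linalg.norm(K-F)*L)
b0=ang(K0,t)
for s in (8,9,10,10.5):
    f=lambda tt: ang(knee(tt,105.3+s,-1)[0],tt)-b0
    ts=np.linspace(t,t+.2,400); v=[f(x) for x in ts]
    i=[j for j in range(399) if v[j]*v[j+1]<0]; 
    if i: tt=brentq(f,ts[i[0]],ts[i[0]+1]); K=knee(tt,105.3+s,-1)[0]; print(s,tt-t,K-K0,K)
# fold arc
for r in (110.5,113,114.5):
    print(r)
    for el in np.radians(np.arange(64,17,-3)):
        K=F+r*np.array([np.cos(el),np.sin(el)]); print(np.degrees(el).round(),K.round(1),np.round(theta_of(K),3))
E
python3 - <<'E'
from stay import R,o
from h import *
s=state(); print(s['t'],s['eef_pos'],np.degrees(s['tcp_rot'][2]),R@(s['eef_pos'][:2]-o),s['ft_force'])
c=grab('wrist','w13'); P=cloud(c); Q=np.dstack([(P[...,:2]-o)@R.T,P[...,2]]); x,y,z=Q[...,0],Q[...,1],Q[...,2]
m=(y>140)&(y<200)&(x>-20)&(x<60)&(z>95)&(z<135); print(m.sum(),np.nanpercentile(Q[m],[2,10,50,90,98],axis=0).round(1).tolist())
v,u=np.nonzero(m); print(u.min(),u.max(),v.min(),v.max())
for yy in (150,160,170,180,187):
    mm=m&(abs(y-yy)<4); q=Q[mm]; 
    if len(q)>5: print(yy,len(q),q[:,0].min().round(1),q[:,0].max().round(1),np.percentile(q[:,2],95).round(1), 'x at top',np.median(q[q[:,2]>np.percentile(q[:,2],80)][:,0]).round(1))
E
```

```text
lock 1.333200130026019 [ 20.71701963 116.60929056]
8 0.10121320535188927 [8.12122415 5.12434356] [ 28.83824378 121.73363411]
9 0.11437692445585879 [9.20332731 5.71312413] [ 29.92034694 122.32241468]
10 0.12766695470926348 [10.30100188  6.28921756] [ 31.01802152 122.89850812]
10.5 0.13436067491209425 [10.85575133  6.57238234] [ 31.57277096 123.1816729 ]
110.5
64.0 [ 28.4 118.8] [1.402]
61.0 [ 33.6 116.1] [1.406]
58.0 [ 38.6 113.2] [1.402]
55.0 [ 43.4 110. ] [1.387]
52.0 [ 48.  106.6] [1.361]
49.0 [ 52.5 102.9] [1.318]
46.0 [56.8 99. ] [1.256]
43.0 [60.8 94.9] [1.169]
40.0 [64.6 90.5] [1.053]
37.0 [68.2 86. ] [0.903]
34.0 [71.6 81.3] [0.72]
31.0 [74.7 76.4] [0.516]
28.0 [77.6 71.4] [0.313]
25.0 [80.1 66.2] [0.138]
22.0 [82.5 60.9] [0.002]
19.0 [84.5 55.5] [-0.098]
113
64.0 [ 29.5 121.1] [1.432]
61.0 [ 34.8 118.3] [1.438]
58.0 [ 39.9 115.3] [1.436]
55.0 [ 44.8 112.1] [1.424]
52.0 [ 49.6 108.5] [1.399]
49.0 [ 54.1 104.8] [1.358]
46.0 [ 58.5 100.8] [1.296]
43.0 [62.6 96.6] [1.208]
40.0 [66.6 92.1] [1.085]
37.0 [70.2 87.5] [0.922]
34.0 [73.7 82.7] [0.717]
31.0 [76.9 77.7] [0.483]
28.0 [79.
[... 409 characters left out ...]
]
28.0 [81.1 73.3] [0.207]
25.0 [83.8 67.9] [0.006]
22.0 [86.2 62.4] [-0.13]
19.0 [88.3 56.8] []
21.1 [ 517.01740228 -112.85962385  152.38827222] 100.3443038948048 [ 20.7441667  164.48104251] [-0.44558939  0.65941055 -0.25248437]
1553 [[11.7, 142.0, 113.5], [13.9, 150.1, 116.6], [21.2, 169.6, 121.6], [28.4, 187.5, 123.7], [30.3, 189.9, 124.5]]
311 337 177 244
150 209 12.3 30.7 123.9 x at top 20.7
160 257 11.4 30.6 124.2 x at top 21.0
170 266 11.5 30.4 124.2 x at top 21.3
180 274 11.6 30.2 124.1 x at top 21.3
187 312 11.6 30.9 123.7 x at top 21.2<stdin>:3: DeprecationWarning: Arrays of 2-dimensional vectors are deprecated. Use arrays of 3-dimensional vectors instead. (deprecated in NumPy 2.0)
```

The model locks at 1.333 with the knee at (20.7, 116.6), and the measured knob is at (21.1, ~116). I'll lower over the knob and close in stages while watching the side force.

arm_command --deltas '[{"dx": -0.0005,"dy": 0.0044,"dz": -0.025,"yaw": 0},{"dx": 0,"dy": 0,"dz": -0.025,"yaw": 0},{"dx": 0,"dy": 0,"dz": -0.015,"yaw": 0},{"dx": 0,"dy": 0,"dz": -0.007,"yaw": 0},{"dx": 0,"dy": 0,"dz": 0,"yaw": 0},{"dx": 0,"dy": 0,"dz": 0,"yaw": 0}]'

```text
t: 21.75
eef_pos: [517.1, -108.0, 80.9]
tcp_rot: [3.14, 0.001, 1.748]
ft_force: [0.0, -0.1, -0.2]
opening: 0.476
grip_force: 0.0
```

arm_command --deltas '[{"dx": 0,"dy": 0,"dz": 0,"yaw": 0},{"dx": 0,"dy": 0,"dz": 0,"yaw": 0},{"dx": 0,"dy": 0,"dz": 0,"yaw": 0},{"dx": 0,"dy": 0,"dz": 0,"yaw": 0}]' --gripper 0.021

```text
t: 22.15
eef_pos: [516.6, -107.9, 80.2]
tcp_rot: [3.141, 0.0, 1.746]
ft_force: [-0.5, 0.4, 0.4]
opening: 0.232
grip_force: 0.0
```

Run:
```python
from stay import R,o
from h import *
s=state(); print(s['t'],R@(s['eef_pos'][:2]-o),s['eef_pos'][2],R@s['ft_force'][:2],s['ft_force'][2],s['opening']*95.1)
c=grab('wrist','w14'); P=cloud(c); Q=np.dstack([(P[...,:2]-o)@R.T,P[...,2]]); x,y,z=Q[...,0],Q[...,1],Q[...,2]
for v in range(180,260,8):
    print(v,[Q[v,u].round().astype(int).tolist() for u in range(296,354,6)])
```

```text
22.15 [ 21.24832349 169.47107433] 80.203510992438 [-0.39805215  0.47744395] 0.37462271272513215 22.077783872277642
180 [[-3, 184, -1], [3, 183, -2], [8, 184, 1], [13, 184, 1], [19, 184, 0], [24, 184, 0], [29, 184, 2], [34, 184, 1], [40, 184, 0], [45, 184, 1]]
188 [[-3, 176, -1], [3, 177, 1], [8, 177, 0], [13, 177, 0], [19, 177, 0], [24, 176, 0], [29, 177, 1], [34, 176, -1], [40, 176, -1], [45, 177, 0]]
196 [[-3, 169, 1], [3, 169, 0], [8, 169, 0], [13, 169, -1], [18, 169, -1], [24, 169, 0], [29, 169, 0], [34, 169, 0], [40, 169, 1], [45, 169, -1]]
204 [[-3, 162, -1], [2, 161, -1], [8, 161, -1], [13, 162, 0], [18, 161, -1], [24, 162, 0], [29, 162, -1], [35, 162, 1], [40, 161, -1], [45, 162, 2]]
212 [[-3, 154, -1], [2, 154, -1], [8, 154, 0], [13, 154, 1], [18, 154, -1], [24, 154, 0], [29, 154, 0], [35, 154, 0], [40, 154, -1], [45, 154, 1]]
220 [[-4, 146, -2], [2, 147, 0], [8, 146, 0], [16, 190, 113], [20, 191, 115], [23, 190, 114], [26, 189, 112], [35, 147, 1], [40, 146, -1], [46, 146, 0]]
228 [[6, 181, 102], [9, 179, 98], [14, 188, 120], [17, 188, 121], [20, 189, 122], [23, 189, 122], [26, 189, 121], [29, 188, 119], [33, 180, 99], [36, 181, 103]]
236 [[7, 181, 113], [10, 180, 111], [14, 183, 119], [17, 184, 121], [20, 185, 124], [23, 185, 122], [26, 185, 124], [29, 184, 121], [33, 179, 109], [35, 181, 114]]
244 [[8, 180, 123], [10, 178, 117], [13, 179, 119], [17, 180, 121], [20, 181, 124], [23, 181, 123], [26, 180, 121], [29, 179, 120], [33, 175, 111], [35, 180, 122]]
252 [[8, 181, 132], [10, 174, 118], [13, 175, 120], [17, 176, 123], [20, 177, 124], [23, 176, 122], [26, 176, 122], [29, 175, 120], [33, 171, 112], [34, 180, 130]]
```

Fingers straddle the knob evenly (inner faces at 10 and 33, knob 12–30), with tips at z≈98. Closing.

arm_command --deltas '[{"dx": 0,"dy": 0,"dz": 0,"yaw": 0},{"dx": 0,"dy": 0,"dz": 0,"yaw": 0},{"dx": 0,"dy": 0,"dz": 0,"yaw": 0},{"dx": 0,"dy": 0,"dz": 0,"yaw": 0}]' --gripper 0.01

```text
t: 22.6
eef_pos: [516.6, -107.8, 80.0]
tcp_rot: [3.141, -0.0, 1.746]
ft_force: [0.6, 0.2, 0.1]
opening: 0.179
grip_force: 30.0
```

arm_command --deltas '[{"dx": 0.0015,"dy": 0.0003,"dz": 0.0009,"yaw": 0},{"dx": 0.0015,"dy": 0.0003,"dz": 0.0009,"yaw": 0},{"dx": 0.0015,"dy": 0.0002,"dz": 0.0009,"yaw": 0},{"dx": 0.0015,"dy": 0.0003,"dz": 0.0008,"yaw": 0},{"dx": 0,"dy": 0,"dz": 0,"yaw": 0},{"dx": 0,"dy": 0,"dz": 0,"yaw": 0}]'

```text
t: 23.2
eef_pos: [522.8, -106.7, 83.6]
tcp_rot: [3.141, 0.0, 1.746]
ft_force: [-0.1, -0.0, -0.2]
opening: 0.178
grip_force: 30.0
```

```bash
cat > look.py <<'E'
import sys
from stay import R,o
from h import *
from model import *
s=state(); b=R@(s['eef_pos'][:2]-o); print('t',s['t'],'TCP',b.round(1),(s['eef_pos'][2]+36.5).round(1),'F',(R@s['ft_force'][:2]).round(1),s['ft_force'][2].round(1),'grip',s['grip_force'],round(s['opening']*95.1,1))
c=grab('wrist',sys.argv[1]); P=cloud(c); Q=np.dstack([(P[...,:2]-o)@R.T,P[...,2]]); x,y,z=Q[...,0],Q[...,1],Q[...,2]
m=(y>182)&(y<194)&(abs(x-b[0])<14)&(z>s['eef_pos'][2]+20)&(z<s['eef_pos'][2]+60)
q=Q[m]; print('knob end',m.sum(),np.percentile(q,[2,50,98],axis=0).round(1).tolist() if m.any() else '')
g=grab('side','s'+sys.argv[1]); P=cloud(g); Q=np.dstack([(P[...,:2]-o)@R.T,P[...,2]]); x,y,z=Q[...,0],Q[...,1],Q[...,2]
d=np.hypot(x-105,z-85); mm=(abs(y)<22)&(d>232)&(d<262)&(x<125)&(z>60)&(g['color'].max(-1)<80)
if mm.any():
    q=np.median(Q[mm],0); print('handle',mm.sum(),q.round(1),'theta',(np.arctan2(q[2]-85,105-q[0])-.0287).round(3))
n=(abs(y)<100)&(d<205)&(d>60)&(z>100)&(x<112)&(g['color'].min(-1)>90)
if n.any(): print('lid theta',n.sum(),np.percentile(np.arctan2(z[n]-85,105-x[n]),[20,50,80]).round(3))
E
python3 look.py a1
```

```text
t 23.2 TCP [ 27.5 169.5] 120.1 F [-0.1 -0. ] -0.2 grip 29.99967858195305 16.9
knob end 797 [[18.7, 182.2, 112.9], [27.4, 187.7, 124.0], [36.1, 190.4, 127.6]]
handle 163 [ 61.3  -3.6 331.2] theta 1.367
lid theta 5135 [1.454 1.472 1.508]
```

arm_command --deltas '[{"dx": 0.0015,"dy": 0.0003,"dz": 0.0004,"yaw": 0},{"dx": 0.0015,"dy": 0.0003,"dz": 0.0003,"yaw": 0},{"dx": 0.0015,"dy": 0.0002,"dz": 0.0003,"yaw": 0},{"dx": 0.0012,"dy": 0.0002,"dz": 0.0003,"yaw": 0},{"dx": 0,"dy": 0,"dz": 0,"yaw": 0},{"dx": 0,"dy": 0,"dz": 0,"yaw": 0}]'

```text
t: 23.9
eef_pos: [528.4, -105.7, 84.8]
tcp_rot: [3.141, 0.0, 1.746]
ft_force: [-1.1, -1.6, -0.0]
opening: 0.181
grip_force: 30.0
```

```bash
python3 look.py a2; python3 -c "
from model import *
for K in [(20.7,116.6),(26.7,120.1),(32.7,121.4)]: print(theta_of(np.array(K)),np.linalg.norm(np.array(K)-F))"
```

```text
t 23.9 TCP [ 33.2 169.5] 121.3 F [-1.4 -1.4] -0.0 grip 29.999927133321762 17.2
knob end 794 [[24.4, 182.2, 113.7], [33.1, 187.6, 125.2], [41.9, 190.3, 129.1]]
handle 157 [ 73.7  -4.3 332. ] theta 1.416
lid theta 5502 [1.505 1.522 1.559]
[1.3330101487657748] 105.28485171191532
[1.4041864527316525] 110.91100035614141
[1.4572608416779413] 114.72096582578095
```

The knob has followed (12 mm rear, 4.8 mm up), the lid is rising as modelled, and the pin is drawn about 9 mm. Now the first bit of the fold, watching force.

arm_command --deltas '[{"dx": 0.0014,"dy": 0.0002,"dz": -0.0008,"yaw": 0},{"dx": 0.0014,"dy": 0.0003,"dz": -0.0009,"yaw": 0},{"dx": 0.0013,"dy": 0.0002,"dz": -0.0008,"yaw": 0},{"dx": 0.0013,"dy": 0.0002,"dz": -0.0007,"yaw": 0},{"dx": 0,"dy": 0,"dz": 0,"yaw": 0}]'

```text
t: 24.5
eef_pos: [533.8, -104.8, 81.4]
tcp_rot: [-3.142, -0.0, 1.746]
ft_force: [0.5, -0.3, -0.2]
opening: 0.183
grip_force: 30.0
```

```bash
python3 look.py a3
python3 - <<'E'
from model import *
import json
rf=lambda e: np.interp(e,[20,40,46,55,59.5],[111,112,112.5,114.2,114.6])
Kf=lambda e: F+rf(e)*np.array([np.cos(np.radians(e)),np.sin(np.radians(e))])
e=59.5; E=[e]; T=lambda e:theta_of(Kf(e))[0]
t=T(e)
while t>0.03:
    st=1.0
    while abs(T(e-st)-t)>0.045: st-=.02
    e-=st; t=T(e); E.append(e)
Ks=np.array([Kf(a) for a in E]); th=[round(float(T(a)),2) for a in E]
c,s=np.cos(np.radians(10)),np.sin(np.radians(10)); d=np.diff(Ks,axis=0)
rows=[{"dx":round(a*c/1e3,4),"dy":round(a*s/1e3,4),"dz":round(b/1e3,4),"yaw":0} for a,b in d]
print(len(rows)); print(list(zip(np.round(E,1).tolist(),th)))
for i in range(0,len(rows),10): print(json.dumps(rows[i:i+10]))
E
```

```text
t 24.5 TCP [ 38.6 169.5] 117.9 F [ 0.5 -0.3] -0.2 grip 29.99985694885254 17.4
knob end 797 [[29.9, 182.3, 110.8], [38.6, 187.6, 121.8], [47.3, 190.3, 125.6]]
handle 159 [ 72.7  -4.4 332.1] theta 1.412
lid theta 5479 [1.501 1.519 1.556]
44
[(59.5, 1.46), (58.5, 1.46), (57.5, 1.46), (56.5, 1.45), (55.5, 1.45), (54.5, 1.44), (53.5, 1.43), (52.5, 1.42), (51.5, 1.4), (50.5, 1.39), (49.5, 1.37), (48.5, 1.35), (47.5, 1.33), (46.5, 1.3), (45.5, 1.27), (44.5, 1.25), (43.5, 1.21), (42.5, 1.18), (41.5, 1.14), (40.5, 1.09), (39.6, 1.05), (38.7, 1.01), (37.9, 0.96), (37.1, 0.92), (36.3, 0.87), (35.6, 0.83), (35.0, 0.78), (34.3, 0.74), (33.7, 0.69), (33.0, 0.65), (32.4, 0.61), (31.8, 0.56), (31.2, 0.52), (30.6, 0.47), (30.0, 0.43), (29.4, 0.39), (28.7, 0.34), (28.1, 0.3), (27.4, 0.25), (26.7, 0.21), (25.9, 0.17), (25.1, 0.12), (24.2, 0.08), (23.2, 0.03), (22.2, -0.01)]
[{"dx": 0.0016, "dy": 0.0003, "dz": -0.0011, "yaw": 0}, {"dx": 0.0016, "dy": 0.0003, "dz": -0.0011, "yaw": 0}, {"dx": 0.0016, "dy": 0.0003, "dz": -0.0012, "yaw": 0}, {"dx": 0.0016, "dy": 0.0003, "dz": -0.0012, "yaw": 0}, {"dx": 0.00
[... 1487 characters left out ...]
 "dy": 0.0001, "dz": -0.001, "yaw": 0}, {"dx": 0.0006, "dy": 0.0001, "dz": -0.0011, "yaw": 0}, {"dx": 0.0006, "dy": 0.0001, "dz": -0.0011, "yaw": 0}, {"dx": 0.0006, "dy": 0.0001, "dz": -0.0011, "yaw": 0}, {"dx": 0.0006, "dy": 0.0001, "dz": -0.0011, "yaw": 0}, {"dx": 0.0006, "dy": 0.0001, "dz": -0.0011, "yaw": 0}, {"dx": 0.0006, "dy": 0.0001, "dz": -0.0012, "yaw": 0}, {"dx": 0.0006, "dy": 0.0001, "dz": -0.0013, "yaw": 0}, {"dx": 0.0006, "dy": 0.0001, "dz": -0.0013, "yaw": 0}]
[{"dx": 0.0006, "dy": 0.0001, "dz": -0.0015, "yaw": 0}, {"dx": 0.0007, "dy": 0.0001, "dz": -0.0016, "yaw": 0}, {"dx": 0.0007, "dy": 0.0001, "dz": -0.0018, "yaw": 0}, {"dx": 0.0007, "dy": 0.0001, "dz": -0.0018, "yaw": 0}]
```

The fold is free (forces under 1 N) and the knob is still centred in the pads. Continuing along the arc in checks of ten rows.

arm_command --deltas '[{"dx": 0.0016,"dy": 0.0003,"dz": -0.0011,"yaw": 0},{"dx": 0.0016,"dy": 0.0003,"dz": -0.0011,"yaw": 0},{"dx": 0.0016,"dy": 0.0003,"dz": -0.0012,"yaw": 0},{"dx": 0.0016,"dy": 0.0003,"dz": -0.0012,"yaw": 0},{"dx": 0.0015,"dy": 0.0003,"dz": -0.0013,"yaw": 0},{"dx": 0.0015,"dy": 0.0003,"dz": -0.0013,"yaw": 0},{"dx": 0.0015,"dy": 0.0003,"dz": -0.0013,"yaw": 0},{"dx": 0.0014,"dy": 0.0003,"dz": -0.0014,"yaw": 0},{"dx": 0.0014,"dy": 0.0002,"dz": -0.0014,"yaw": 0},{"dx": 0.0014,"dy": 0.0002,"dz": -0.0014,"yaw": 0}]'

```text
t: 25.6
eef_pos: [548.9, -102.1, 68.7]
tcp_rot: [3.142, 0.0, 1.746]
ft_force: [-0.6, -2.3, -1.0]
opening: 0.184
grip_force: 30.0
```

```bash
python3 look.py a4
```

```text
t 25.6 TCP [ 54.  169.6] 105.2 F [-1.  -2.2] -1.0 grip 29.99913051724434 17.5
knob end 793 [[45.2, 182.3, 97.7], [53.9, 187.6, 109.0], [62.6, 190.3, 112.8]]
handle 180 [ 44.1  -4.  327.7] theta 1.296
lid theta 4559 [1.383 1.4   1.437]
```

arm_command --deltas '[{"dx": 0.0013,"dy": 0.0002,"dz": -0.0014,"yaw": 0},{"dx": 0.0013,"dy": 0.0002,"dz": -0.0015,"yaw": 0},{"dx": 0.0013,"dy": 0.0002,"dz": -0.0015,"yaw": 0},{"dx": 0.0013,"dy": 0.0002,"dz": -0.0015,"yaw": 0},{"dx": 0.0013,"dy": 0.0002,"dz": -0.0014,"yaw": 0},{"dx": 0.0013,"dy": 0.0002,"dz": -0.0015,"yaw": 0},{"dx": 0.0013,"dy": 0.0002,"dz": -0.0015,"yaw": 0},{"dx": 0.0012,"dy": 0.0002,"dz": -0.0015,"yaw": 0},{"dx": 0.0012,"dy": 0.0002,"dz": -0.0015,"yaw": 0},{"dx": 0.0011,"dy": 0.0002,"dz": -0.0014,"yaw": 0}]'

```text
t: 26.7
eef_pos: [561.6, -100.0, 53.9]
tcp_rot: [3.141, -0.0, 1.746]
ft_force: [1.0, -1.5, -6.3]
opening: 0.184
grip_force: 30.0
```

```bash
python3 look.py a5
```

```text
t 26.7 TCP [ 66.9 169.4] 90.4 F [ 0.8 -1.6] -6.3 grip 30.003597289323807 17.5
knob end 791 [[58.5, 182.3, 81.9], [67.3, 187.6, 93.7], [76.1, 190.2, 97.4]]
handle 176 [-45.5  -5.  287.7] theta 0.903
lid theta 580 [0.958 1.014 1.046]
```

arm_command --deltas '[{"dx": 0.001,"dy": 0.0002,"dz": -0.0014,"yaw": 0},{"dx": 0.0009,"dy": 0.0002,"dz": -0.0013,"yaw": 0},{"dx": 0.0009,"dy": 0.0002,"dz": -0.0012,"yaw": 0},{"dx": 0.0008,"dy": 0.0001,"dz": -0.0012,"yaw": 0},{"dx": 0.0008,"dy": 0.0001,"dz": -0.0011,"yaw": 0},{"dx": 0.0007,"dy": 0.0001,"dz": -0.0011,"yaw": 0},{"dx": 0.0007,"dy": 0.0001,"dz": -0.0011,"yaw": 0},{"dx": 0.0007,"dy": 0.0001,"dz": -0.0011,"yaw": 0},{"dx": 0.0006,"dy": 0.0001,"dz": -0.001,"yaw": 0},{"dx": 0.0006,"dy": 0.0001,"dz": -0.001,"yaw": 0}]'

```text
t: 27.8
eef_pos: [572.1, -98.2, 43.1]
tcp_rot: [3.135, 0.001, 1.746]
ft_force: [18.1, 8.0, -13.6]
opening: 0.184
grip_force: 30.1
```

```bash
python3 look.py a6; python3 -c "
from model import *
for K in [(66.9,90.4),(67.3,89.9)]: print(theta_of(np.array(K)))"
```

```text
t 27.8 TCP [ 77.6 169.3] 79.6 F [19.3  4.7] -13.6 grip 30.096939504146576 17.5
knob end 767 [[71.0, 182.3, 69.7], [79.3, 187.6, 81.0], [88.2, 190.3, 84.8]]
handle 157 [-138.5   -4.2  147.5] theta 0.223
lid theta 5513 [0.292 0.321 0.378]
[1.0357854751115443]
[1.0192347311057437]
```

The lid came down to about 0.25 early. The tool shows 19 N rearward because the upper link's lever arm about the hinge is short at this pin radius, and the hand deflected about 3 mm. I'll move the knob square to the upper link, down and slightly forward, to shrink the radius and cut the load with the lid held still.

arm_command --deltas '[{"dx": -0.0004,"dy": -0.0001,"dz": -0.001,"yaw": 0},{"dx": -0.0004,"dy": -0.0001,"dz": -0.001,"yaw": 0},{"dx": -0.0004,"dy": 0,"dz": -0.001,"yaw": 0},{"dx": -0.0004,"dy": -0.0001,"dz": -0.001,"yaw": 0}]'

```text
t: 28.3
eef_pos: [572.5, -98.3, 39.9]
tcp_rot: [3.131, 0.003, 1.746]
ft_force: [24.8, 12.5, -7.4]
opening: 0.182
grip_force: 30.2
```

```bash
python3 look.py a7
```

```text
t 28.3 TCP [ 77.9 169.2] 76.4 F [26.6  8. ] -7.4 grip 30.24252318929939 17.3
knob end 765 [[71.7, 182.2, 66.6], [80.4, 187.7, 78.4], [88.9, 190.2, 82.0]]
handle 160 [-141.8   -4.4  133.8] theta 0.167
lid theta 5912 [0.234 0.263 0.321]
```

arm_command --deltas '[{"dx": -0.0004,"dy": -0.0001,"dz": -0.001,"yaw": 0},{"dx": -0.0004,"dy": -0.0001,"dz": -0.001,"yaw": 0},{"dx": -0.0004,"dy": 0,"dz": -0.001,"yaw": 0},{"dx": -0.0004,"dy": -0.0001,"dz": -0.001,"yaw": 0},{"dx": -0.0003,"dy": -0.0001,"dz": -0.001,"yaw": 0}]'

```text
t: 28.9
eef_pos: [568.4, -98.8, 34.3]
tcp_rot: [3.136, 0.001, 1.746]
ft_force: [13.4, 7.6, -7.5]
opening: 0.18
grip_force: 30.0
```

```bash
python3 look.py a8
```

```text
t 28.9 TCP [ 73.8 169.4] 70.8 F [14.6  5.2] -7.5 grip 29.970155507326126 17.1
knob end 769 [[66.7, 182.3, 62.1], [75.4, 187.7, 73.3], [83.9, 190.3, 76.6]]
handle 173 [-136.1   -5.2  159.3] theta 0.27
lid theta 5164 [0.34  0.369 0.426]
```

The load is down to 15 N and the pin radius is about 107.7. Following the arc at this radius down, slowly.

arm_command --deltas '[{"dx": 0.0004,"dy": 0.0001,"dz": -0.0009,"yaw": 0},{"dx": 0.0004,"dy": 0.0001,"dz": -0.0009,"yaw": 0},{"dx": 0.0004,"dy": 0,"dz": -0.0009,"yaw": 0},{"dx": 0.0004,"dy": 0.0001,"dz": -0.0009,"yaw": 0},{"dx": 0.0004,"dy": 0.0001,"dz": -0.0009,"yaw": 0},{"dx": 0.0003,"dy": 0.0001,"dz": -0.0008,"yaw": 0},{"dx": 0.0003,"dy": 0.0001,"dz": -0.0008,"yaw": 0}]'

```text
t: 29.7
eef_pos: [570.8, -98.3, 28.3]
tcp_rot: [3.136, 0.001, 1.746]
ft_force: [13.1, 6.7, -5.4]
opening: 0.175
grip_force: 29.9
```

```bash
python3 look.py a9
```

```text
t 29.7 TCP [ 76.2 169.5] 64.8 F [14.   4.3] -5.4 grip 29.947703629732132 16.7
knob end 768 [[69.2, 182.3, 56.0], [77.5, 187.6, 67.6], [86.3, 190.2, 71.1]]
handle 156 [-143.7   -4.   122.1] theta 0.119
lid theta 6222 [0.187 0.216 0.275]
```

arm_command --deltas '[{"dx": 0.0003,"dy": 0.0001,"dz": -0.0006,"yaw": 0},{"dx": 0.0003,"dy": 0,"dz": -0.0006,"yaw": 0},{"dx": 0.0003,"dy": 0.0001,"dz": -0.0006,"yaw": 0},{"dx": 0.0003,"dy": 0,"dz": -0.0006,"yaw": 0},{"dx": 0.0003,"dy": 0.0001,"dz": -0.0006,"yaw": 0},{"dx": 0.0003,"dy": 0,"dz": -0.0006,"yaw": 0}]'

```text
t: 30.4
eef_pos: [572.7, -98.0, 24.9]
tcp_rot: [3.136, 0.001, 1.746]
ft_force: [12.4, 7.8, -4.2]
opening: 0.179
grip_force: 29.9
```

```bash
python3 look.py b1
```

```text
t 30.4 TCP [ 78.2 169.4] 61.4 F [13.6  5.6] -4.2 grip 29.945031702518463 17.1
knob end 776 [[71.2, 182.2, 52.5], [79.5, 187.7, 64.3], [88.2, 190.2, 68.0]]
handle 158 [-145.    -4.1  101. ] theta 0.035
lid theta 6582 [0.1   0.13  0.188]
```

arm_command --deltas '[{"dx": 0.0003,"dy": 0,"dz": -0.0005,"yaw": 0},{"dx": 0.0003,"dy": 0.0001,"dz": -0.0005,"yaw": 0},{"dx": 0.0003,"dy": 0,"dz": -0.0004,"yaw": 0},{"dx": 0,"dy": 0,"dz": 0,"yaw": 0}]'

```text
t: 30.9
eef_pos: [573.1, -97.9, 23.4]
tcp_rot: [3.137, 0.001, 1.746]
ft_force: [9.8, 6.3, -3.4]
opening: 0.179
grip_force: 29.9
```

```bash
python3 look.py b2
```

```text
t 30.9 TCP [ 78.6 169.5] 59.9 F [10.7  4.5] -3.4 grip 29.921581149101257 17.0
knob end 795 [[71.2, 182.2, 50.8], [79.8, 187.6, 62.8], [88.7, 190.2, 66.5]]
handle 158 [-145.    -4.1   98. ] theta 0.023
lid theta 5165 [0.094 0.124 0.185]
```

arm_command --deltas '[{"dx": 0.0004,"dy": 0.0001,"dz": -0.0003,"yaw": 0},{"dx": 0.0004,"dy": 0.0002,"dz": -0.0003,"yaw": 0},{"dx": 0.0003,"dy": 0.0002,"dz": -0.0003,"yaw": 0},{"dx": 0.0003,"dy": 0.0002,"dz": 0,"yaw": 0},{"dx": 0,"dy": 0,"dz": 0,"yaw": 0}]'

```text
t: 31.5
eef_pos: [573.3, -97.7, 22.3]
tcp_rot: [3.139, 0.001, 1.746]
ft_force: [5.5, 2.1, -1.1]
opening: 0.181
grip_force: 29.9
```

```bash
python3 look.py b3
```

```text
t 31.5 TCP [ 78.8 169.7] 58.8 F [5.8 1.1] -1.1 grip 29.904791861772537 17.2
knob end 779 [[71.0, 182.2, 50.5], [79.6, 187.7, 62.1], [88.5, 190.3, 65.7]]
handle 157 [-145.1   -3.9   97.7] theta 0.022
lid theta 5207 [0.094 0.125 0.184]
```

The lid angle has stopped changing at the shut value and the load is nearly off. Relieve, release, withdraw straight up, then away.

arm_command --deltas '[{"dx": 0.0005,"dy": 0.0001,"dz": -0.0002,"yaw": 0},{"dx": 0.0003,"dy": 0.0001,"dz": -0.0001,"yaw": 0},{"dx": 0,"dy": 0,"dz": 0,"yaw": 0}]'

```text
t: 31.9
eef_pos: [573.3, -97.6, 21.6]
tcp_rot: [3.141, 0.0, 1.746]
ft_force: [3.3, 0.6, -0.4]
opening: 0.18
grip_force: 29.9
```

arm_command --deltas '[{"dx": 0,"dy": 0,"dz": 0,"yaw": 0},{"dx": 0,"dy": 0,"dz": 0,"yaw": 0},{"dx": 0,"dy": 0,"dz": 0,"yaw": 0},{"dx": 0,"dy": 0,"dz": 0,"yaw": 0},{"dx": 0,"dy": 0,"dz": 0.01,"yaw": 0},{"dx": 0,"dy": 0,"dz": 0.03,"yaw": 0},{"dx": 0,"dy": 0,"dz": 0.04,"yaw": 0},{"dx": 0,"dy": 0,"dz": 0.04,"yaw": 0},{"dx": 0,"dy": 0,"dz": 0.04,"yaw": 0},{"dx": -0.02,"dy": 0.04,"dz": 0.02,"yaw": 0},{"dx": -0.02,"dy": 0.04,"dz": 0,"yaw": 0},{"dx": -0.02,"dy": 0.04,"dz": 0,"yaw": 0},{"dx": -0.02,"dy": 0.04,"dz": 0,"yaw": 0},{"dx": 0,"dy": 0.04,"dz": 0,"yaw": 0},{"dx": 0,"dy": 0.04,"dz": 0,"yaw": 0},{"dx": 0,"dy": 0,"dz": 0,"yaw": 0}]' --gripper 0.04

```text
t: 33.5
eef_pos: [492.5, 145.9, 202.2]
tcp_rot: [3.14, -0.001, 1.75]
ft_force: [-1.2, -1.4, -0.1]
opening: 0.419
grip_force: 0.0
```

Run:
```python
from stay import *
s=state(); print(s['t'],s['eef_pos'],s['ft_force'],s['opening'])
def lid(c):
    P=cloud(c); Q=np.dstack([(P[...,:2]-o)@R.T,P[...,2]]); x,y,z=Q[...,0],Q[...,1],Q[...,2]
    r=[]
    for a,b in ((-95,-60),(-20,20),(60,95)):
        m=(x>a)&(x<b)&(abs(y)<85)&(z>70)&(z<200); r.append(round(float(np.median(z[m])),1))
    k=(y>145)&(y<190)&(x>50)&(x<110)&(z>35)&(z<100); f=(y>108)&(y<118)&(x>-26)&(x<-16)&(z>10)&(z<32)
    return r,'knob',np.percentile(Q[k],[5,50,95],axis=0).round(1).tolist(),'foot z',np.median(z[f]).round(1) if f.any() else None
print('before',lid(load('top0'))); print('now',lid(grab('top','t20')))
print('before',lid(load('side0'))[0]); print('now',lid(grab('side','s20'))[0])
a,b=load('side0')['color'].astype(int),load('s20')['color'].astype(int); d=(np.abs(a-b).max(-1)>40).astype(np.uint8)
n,l,st,ce=cv2.connectedComponentsWithStats(cv2.morphologyEx(d,cv2.MORPH_OPEN,np.ones((3,3)))); print([s_.tolist() for s_ in st[1:] if s_[4]>15])
```

```text
33.5 [492.5237803  145.93801381 202.20660699] [-1.20954498 -1.35292373 -0.09008717] 0.4190598353850385
before ([101.9, 102.6, 101.9], 'knob', [[73.9, 149.1, 69.2], [81.0, 168.1, 74.1], [90.3, 187.2, 78.5]], 'foot z', np.float64(21.5))
now ([101.8, 102.5, 102.1], 'knob', [[71.4, 148.9, 59.7], [78.8, 168.4, 65.5], [88.2, 187.6, 69.4]], 'foot z', np.float64(20.6))
before [100.6, 101.3, 100.5]
now [100.6, 101.3, 100.6]
[[0, 0, 79, 217, 10887], [77, 0, 43, 87, 2325], [234, 0, 90, 126, 5974], [55, 2, 24, 34, 384], [245, 143, 10, 10, 86], [248, 157, 6, 5, 28], [284, 181, 11, 11, 64], [204, 186, 63, 54, 1859], [272, 203, 14, 15, 150], [102, 210, 63, 74, 2355], [369, 212, 17, 11, 69], [366, 219, 19, 12, 80], [101, 227, 4, 10, 32], [83, 249, 12, 8, 73], [0, 253, 34, 118, 2375], [49, 294, 73, 34, 474], [139, 330, 7, 10, 40], [114, 358, 10, 6, 42], [56, 363, 52, 22, 687], [66, 390, 15, 7, 79]]
```

The lid is shut to within 0.2 mm of its first reading. The foot bracket is unmoved, the knob is in its shut range, and the bystanders are unchanged. Handing in.

```bash
python3 -c "
from cell import job_done
print(job_done())"
```

```text
the job is handed in; nothing more can be done
None
```

The job is handed in: the vial stands in the empty well, the stay is folded and the box is fully shut. The one rough moment was partway down, when the lid sank about 0.4 rad faster than planned while the knob load reached 27 N (about 13 N expected), but I caught it, lowered it gently, and the foot bracket did not visibly move.

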